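# Set up the weighing and wrapping point

## Task

Set up the pancake weighing and wrapping point: drop the paper roll into the dispenser so that both ends of its spindle sit fully down in the slots, and set the weighing cup gently, upright, in the middle of the scale's plate. Stand the sugar dredger midway between the scale and the dispenser, in line with them, and stand the sauce bottle directly behind the dredger (on the side away from the robot), a finger's width or two clear of it. Leave the jar, the tongs and the stacked ramekins where they are.

Things in the scene. Friction and masses are not known exactly. Their poses are not given: they have to be found in the camera images.
- roll_mid (a point): White wrapping-paper roll (black core plugs), 56 mm diameter, 190 mm long, 0.4 kg, on a 12 mm steel spindle 244 mm long that sticks out 27 mm at each end (either way round is the same). Lies on the bench towards the far side, kept from rolling by a flat underneath. Point: the centre of the roll, 28 mm over the bench as it lies. y runs along the spindle.
- cup_mid (a point): Weighing cup: plain open steel cup, 64 mm outside diameter (62 at the foot), 70 mm tall, wall 3 mm, 0.15 kg. Point: its centre, half-way up (35 mm over its foot). z up.
- dredger_mid (a point): Sugar dredger: steel shaker with a low domed, perforated lid, 64 mm diameter (lid rim 67 mm, from 66 to 78 mm up), 90 mm tall, 0.25 kg. Point: on its axis half-way up, 45 mm over its foot. z up.
- bottle_mid (a point): Sauce bottle: small white round plating bottle with a grey cap and cone nozzle, filled and stiff, 50 mm diameter up to 62 mm, 98 mm tall to the tip of the nozzle, 0.14 kg. Point: on its axis half-way up, 49 mm over its foot. z up.
- scale: Bench scale, fixed, white housing 230 mm wide (y); steel plate 150 (x) by 200 mm (y), its top 48 mm over the bench. Origin: on the bench under the plate's middle. x points to its back, away from the robot; housing from 115 mm in front of the origin (display) to 75 mm behind. Stands on either side of the dispenser, about 370 mm centre to centre.
- dispenser: Fixed aluminium paper dispenser, 240 wide (y), 160 deep (x), 101 mm high. Origin: on the bench under its middle; x to its back, y along the roll axis. Cheeks 8 mm thick at y = +-112 mm, each with a 16 mm slot at x = 0, flared mouth at the top, bottom 69 mm up: seated, the spindle axis is 75 mm up. Between them: base plate 6 mm, at the front edge a tear bar 30 mm high, at the back a low rod.
- jar: Bystander: amber glass jar with a steel lid, 60 mm diameter, 78 mm tall. Origin at the centre of its underside.
- tongs: Bystander: steel tongs lying on the bench at the far left, 240 mm long, 20 mm high. Origin at the middle of the underside, x along them.
- ramekins: Bystander: stack of three white ramekins at the far right, 72 mm diameter, 64 mm tall. Origin at the centre of the underside.
Mind the look-alikes: they are no part of the job. Leave any purple or yellow look-alike of the part that bears cup_mid alone.

How it is judged:
At the end, for the whole second after the job is handed in: Spindle down in both slots (4 mm); cup upright on the plate within 15 mm of its middle; dredger upright 166-204 mm from the centres of scale and dispenser, within 28 mm of their line; bottle upright behind it, 2-48 mm clear, within 32 mm of the middle line between them; all at rest (x of roll_mid in the frame of dispenser between -0.007 and 0.007 m and y of roll_mid in the frame of dispenser between -0.018 and 0.018 m and z of roll_mid in the frame of dispenser between 0.071 and 0.079 m and angle between the y axis of roll_mid and the y axis of dispenser, either way round below 0.05 rad and horizontal distance between cup_mid and scale below 0.015 m and height (world z) of cup_mid between 0.077 and 0.089 m and angle between each of cup_mid, dredger_mid, bottle_mid's own z axis and vertical below 0.1 rad and height (world z) of dredger_mid between 0.039 and 0.051 m and horizontal distance between dredger_mid and scale between 0.166 and 0.204 m and x of dredger_mid in the frame of scale between -0.028 and 0.028 m and horizontal distance between dredger_mid and dispenser between 0.166 and 0.204 m and x of dredger_mid in the frame of dispenser between -0.028 and 0.028 m and height (world z) of bottle_mid between 0.043 and 0.055 m and horizontal distance between bottle_mid and dredger_mid between 0.0585 and 0.105 m and x of bottle_mid in the frame of scale above 0.03 m and (y of bottle_mid in the frame of scale between 0.153 and 0.217 m or y of bottle_mid in the frame of scale between -0.217 and -0.153 m) and x of bottle_mid in the frame of dispenser above 0.03 m and (y of bottle_mid in the frame of dispenser between 0.153 and 0.217 m or y of bottle_mid in the frame of dispenser between -0.217 and -0.153 m) and linear speed of each of roll, cup, dredger, bottle below 0.02 m/s and angular speed of each of roll, cup, dredger, bottle below 0.3 rad/s); the robot touches nothing.
It fails at once if the jar is moved more than 20 mm (distance of jar from where it was at the start of the episode above 0.02 m).
It fails at once if the tongs are moved more than 20 mm (distance of tongs from where it was at the start of the episode above 0.02 m).
It fails at once if the ramekins are moved more than 20 mm (distance of ramekins from where it was at the start of the episode above 0.02 m).
It fails at once if the cup is pressed hard on the scale (over 60 N) (contact force between cup and scale above 60 N).
It fails at once if the cup comes down on the scale faster than 0.7 m/s (dropped from 25 mm or more) (horizontal distance between cup_mid and scale below 0.06 m and height (world z) of cup_mid below 0.115 m and linear speed of cup above 0.7 m/s).
It also fails if it takes over 120 s, if anything falls off the work surface, if the arm or the gripper's body presses on something with over 40 N, if the wrist force passes 120 N, or if a joint passes its speed limit or range.

## Robot

A 7-joint arm with a two-finger parallel gripper is mounted at the origin on the work surface. World frame = base frame: x ahead of the robot, y to its left, z up, the work surface at z = 0. Lengths are in m, angles in rad, forces in N, time in s.
With the tool pointing down it reaches from about 0.425 to 0.825 m from the base axis. Payload 3.6 kg.
Tool frame: the origin (TCP) lies at the very end of the fingers, on their centre line; the grasp point (between the pads) lies 19 mm behind it; x points along the fingers, y is the direction in which the jaws open and shut, and the axes are right-handed (so a half turn about x gives the same grasp; the last joint's range is limited). The gripper opens to 85 mm and grips with 20 to 120 N. Pads are 22 mm wide; open, the fingers measure 114 mm over their backs; the gripper's body (76 mm by 85 mm) begins 54 mm behind the grasp point. The pads swing forward as they close: fully open they stand 13 mm farther back than shut.
Start: joints at [1.111, 0.615, -0.013, 1.423, 0.008, 1.103, -0.04], TCP at [0.273, -0.59, 0.207] pointing down, gripper open.
Joint ranges: [-3.12, 3.12], [-0.3, 2.06], [-1.34, 1.32], [0.26, 2.42], [-1.36, 4.5], [0.01, 1.98], [-2.84, 2.84]. Speed limits (rad/s): [2.79, 2.79, 3.14, 3.14, 3.14, 3.14, 3.14].

## Interface

Orientations are given as a 3x3 rotation matrix whose columns are the frame's x, y, z axes.
In Python, from plant import arm gives the robot as it stands.
- The arm moves only by the shell command python3 -m jog 'ROWS'. ROWS is JSON, a list of rows, each a list of 3 entries, a list of its own where there are three numbers: the shift along the tool's x, y, z in units of 60 mm (1.0 is 60 mm), then the turn, a rotation vector about the tool's x, y, z in units of 10 degrees (1.0 is 10 degrees), then the opening, from 0 (shut) to 1 (fully open). A call has 1 to 12 rows; each row shifts and turns the pose as measured when the row begins, along the tool's axes as they then stand; what a row does not reach is not made up. A row lasts 1/8 s, in which the tool goes at most 62.5 mm and 10.7 degrees, less where a joint would pass 70% of its speed; a pose out of reach is approached as far as the arm can. A call is refused whole if a number of a shift passes 1 or a number of a turn 1, either way. A call with a gripper value outside its range is refused whole. The fingers move at their own pace and stop on an object; the grip force is fixed at half the most. Time passes only in rows, so rows that do not move let the fingers close. It gives the time, the measured TCP pose, the force and the opening at its end, in the units of the state.
- arm.get_state(): the state, without advancing time (a new reading comes with each control period).
- arm.capture(name): name is "side" or "top"; returns a dict with "image" (400x640x3 uint8, red, green, blue), "intrinsics" (3x3 intrinsics, pixels), "R" (3x3) and "t" (3): a world point X has camera coordinates R X + t. Camera axes: x right, y down, z forward; pixel columns grow to the right and rows downward; lengths in m; the calibration is good to about 2 mm. A picture is of the moment at which its call begins. There is no depth.
- arm.close_job(): hands the job in, once; it reports no verdict.
The state is a dict: "time": time; "qpos": joint angles; "joint_vel": joint speeds; "effort": joint torques, N m; "eef_pos": TCP position; "orientation": TCP orientation; "wrist_force": force on the tool from outside, world axes, zero at the start; "wrist_torque": the same for the moment, N m; "finger_gap": opening from 0.0 (shut) to 1.0 (fully open).
Only numpy, scipy, OpenCV 4.12 (cv2) and the standard library are available. Lean on these libraries where they do the work, as an engineer would, in place of code of your own. Each camera call takes 0.05 s, during which the arm holds its last target.

## Working session

There is one attempt and no reset: what is moved stays moved. The work goes in short steps, Python scripts to look and compute and a shell command to move; the robot and the scene stay as the last step left them, time stands still between calls to the robot, and variables do not carry over. Pictures are saved under pics/ and viewed, and the job is handed in when it is done.

```bash
mkdir -p pics; ls
python3 - <<'E'
from plant import arm
import cv2,json,numpy as np
s=arm.get_state()
for k in s: print(k,np.round(s[k],3).tolist())
for n in("side","top"):
    c=arm.capture(n)
    cv2.imwrite(f"pics/{n}0.png",c["image"][:,:,::-1])
    print(n,np.round(c["intrinsics"],1).tolist(),np.round(c["R"],3).tolist(),np.round(c["t"],3).tolist())
E
```

```text
pics
time 0.0
qpos [1.111, 0.616, -0.013, 1.425, 0.008, 1.103, -0.04]
joint_vel [0.002, -0.001, 0.0, -0.001, 0.002, 0.001, -0.0]
effort [0.001, -46.922, 0.26, -17.104, 0.01, 0.01, -0.0]
eef_pos [0.272, -0.589, 0.206]
orientation [[-0.001, 0.42, -0.908], [0.002, -0.908, -0.42], [-1.0, -0.003, 0.0]]
wrist_force [0.219, 0.233, 0.835]
wrist_torque [0.011, -0.004, 0.02]
finger_gap 1.0
side [[433.6, 0.0, 315.4], [0.0, 433.6, 197.0], [0.0, 0.0, 1.0]] [[-0.983, -0.181, -0.014], [-0.09, 0.553, -0.828], [0.158, -0.813, -0.56]] [0.571, 0.114, 1.273]
top [[454.9, 0.0, 320.0], [0.0, 454.9, 192.2], [0.0, 0.0, 1.0]] [[-0.012, -1.0, 0.017], [-0.99, 0.009, -0.142], [0.142, -0.019, -0.99]] [-0.046, 0.595, 1.446]
```

View pics/side0.png

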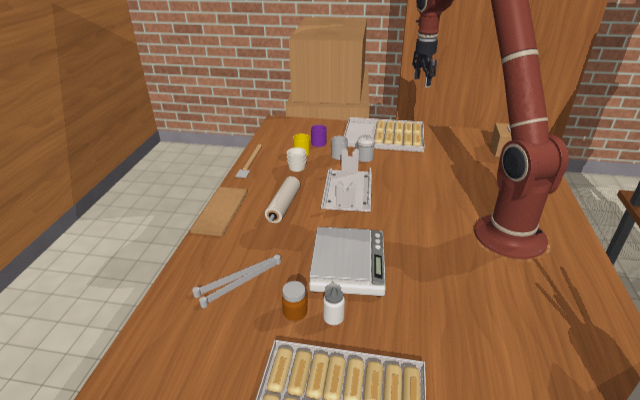

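View pics/top0.png

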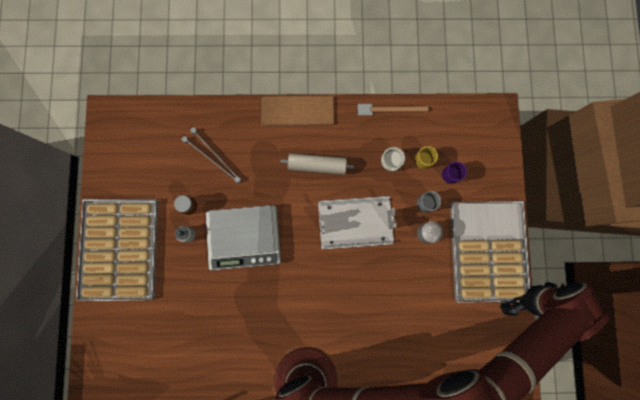

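The side view shows the bottle at about (334,305), the jar at (294,300), the scale, dispenser and roll. The cup is grey at about (340,147) and the dredger at (366,148), with yellow and purple look-alikes beside them. I'll enlarge both.

```bash
cat > h.py <<'E'
import numpy as np,cv2
from plant import arm
def grab(n,tag,boxes,k=5):
    c=arm.capture(n); im=c["image"][:,:,::-1].copy()
    cv2.imwrite(f"pics/{tag}.png",im)
    for i,(u0,v0,u1,v1) in enumerate(boxes):
        crop=cv2.resize(im[v0:v1,u0:u1],None,fx=k,fy=k,interpolation=cv2.INTER_CUBIC)
        for u in range(-(-u0//10)*10,u1,10):
            cv2.line(crop,((u-u0)*k,0),((u-u0)*k,6 if u%20 else 12),(0,255,255),1)
            if u%20==0: cv2.putText(crop,str(u),((u-u0)*k+2,12),0,.4,(0,255,255),1)
        for v in range(-(-v0//10)*10,v1,10):
            cv2.line(crop,(0,(v-v0)*k),(8,(v-v0)*k),(0,255,255),1)
            if v%20==0: cv2.putText(crop,str(v),(10,(v-v0)*k+4),0,.4,(0,255,255),1)
        cv2.imwrite(f"pics/{tag}_{i}.png",crop)
    return c
def bp(c,u,v,z):
    K,R,t=[np.array(c[k]) for k in("intrinsics","R","t")]
    o=-R.T@t; d=R.T@np.linalg.solve(K,[u,v,1.]); return o+d*(z-o[2])/d[2]
def pj(c,X):
    p=np.array(c["intrinsics"])@(np.array(c["R"])@X+c["t"]); return p[:2]/p[2]
E
python3 - <<'E'
from h import *
grab("top","t1",[(270,135,410,255),(410,140,480,250),(160,180,290,280)])
grab("side","s1",[(280,120,390,220),(250,220,400,330)])
E
```

```text
(no output)
```

View pics/t1_0.png

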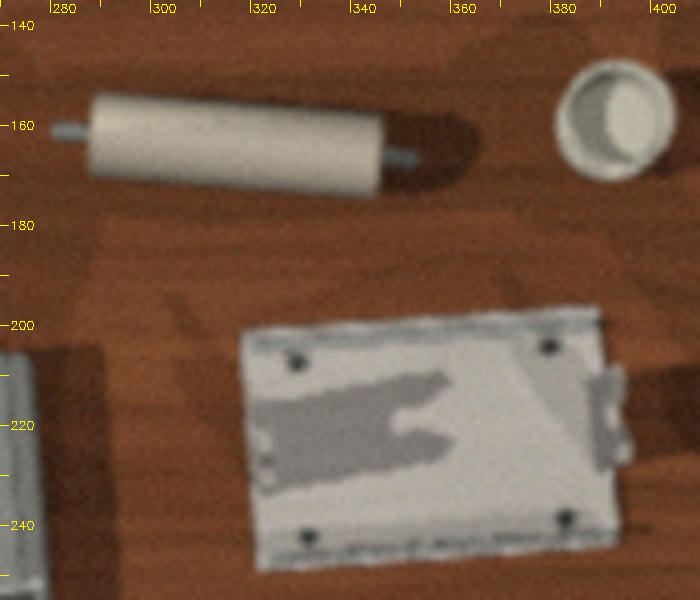

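View pics/t1_1.png

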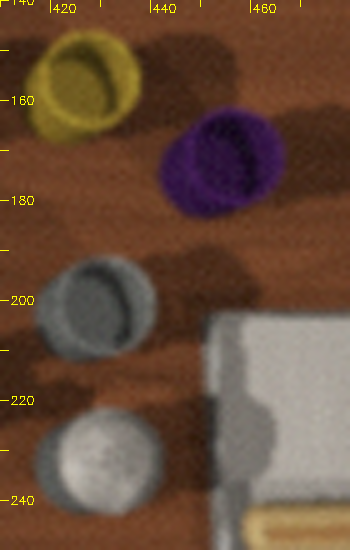

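View pics/t1_2.png

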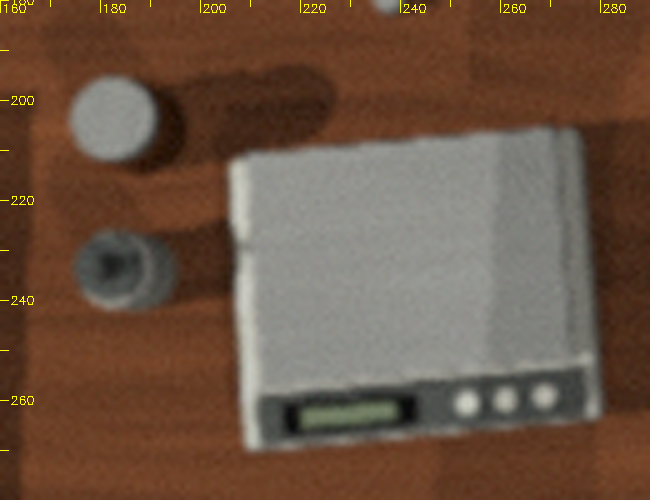

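View pics/s1_0.png

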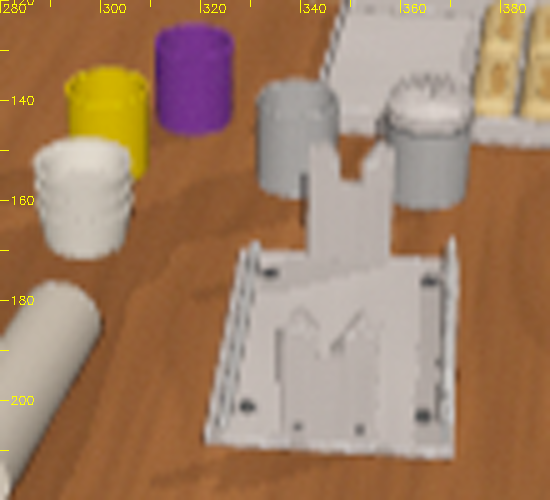

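View pics/s1_1.png

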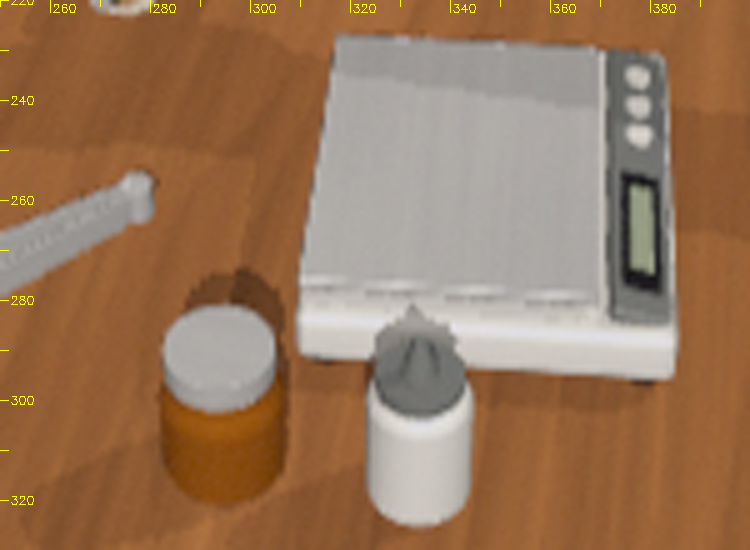

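The real cup is the grey one, with its rim centred at about (432,201) in the top view. The dredger lid is at about (432,232). I'll zoom in on the dispenser cheeks and compute first positions.

Run:
```python
from h import *
grab("side","s2",[(315,140,379,216)],k=8)
c=grab("top","t2",[(312,190,402,255)],k=8)
s=arm.capture("side")
P=lambda n,cam,u,v,z:print(n,np.round(bp(cam,u,v,z)[:2],4))
P("cup rim top",c,432.2,201.3,.07)
P("dredger top",c,432,232,.074)
P("roll L axis(spindle tip)",c,280,161,.03);P("roll R tip",c,353.5,166.5,.028)
P("bottle body",c,187,234,.05)
P("jar",c,182.5,203.5,.078)
# bench-contact feet from side: bottom-most outline points
P("cup foot near",s,340,159,.0);P("dredger foot",s,366,161,0);P("bottle foot",s,334,325,0)
for n,u,v in [("plate bl",208,212),("plate br",272,206.5),("plate front l",211,259.5),("plate fr",276,253)]:P(n,c,u,v,.048)
for n,u,v in [("pl far back",317,228),("far front",369,230.5),("near front",368,278),("near back",310,275)]:P(n,s,u,v,.048)
P("slot near",s,346.2,190,.069);P("slot far",s,349.7,156.3,.069)
```

```text
cup rim top [ 0.5575 -0.413 ]
dredger top [ 0.4588 -0.4067]
roll L axis(spindle tip) [0.7024 0.0789]
roll R tip [ 0.6821 -0.1659]
bottle body [0.4623 0.3744]
jar [0.5573 0.3838]
cup foot near [ 0.554  -0.3808]
dredger foot [ 0.454  -0.3807]
bottle foot [0.4609 0.4095]
plate bl [0.5325 0.3096]
plate br [0.5483 0.1035]
plate front l [0.3807 0.2966]
plate fr [0.3987 0.0902]
pl far back [0.5537 0.116 ]
far front [0.4065 0.1033]
near front [0.3939 0.2918]
near back [0.5372 0.3054]
slot near [ 0.4924 -0.0625]
slot far [ 0.5071 -0.2825]
```

View pics/s2_0.png

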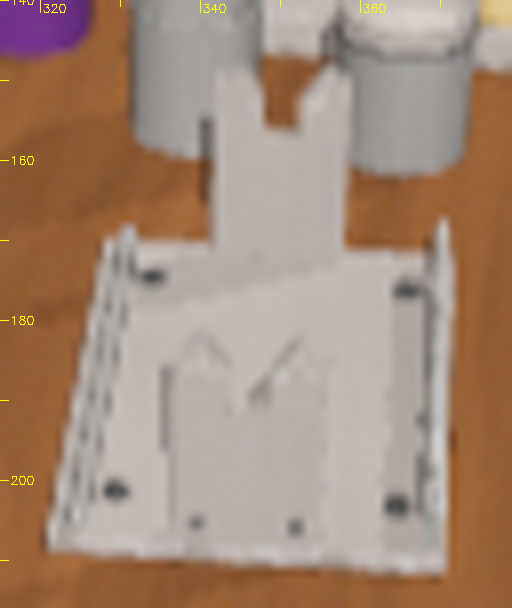

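View pics/t2_0.png

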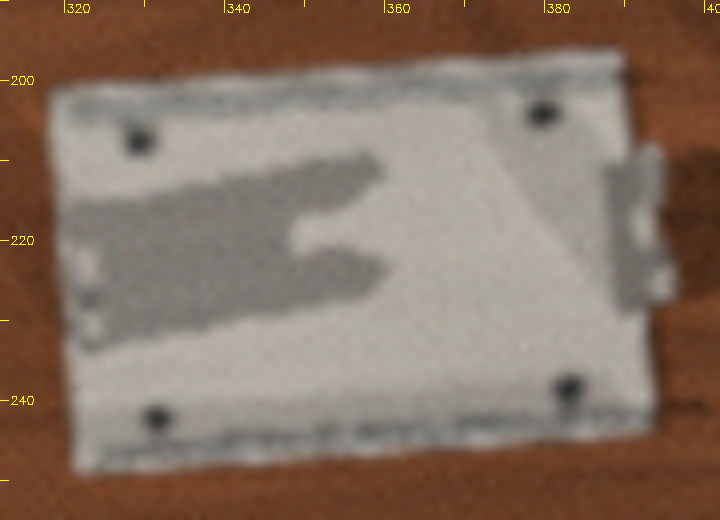

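Run:
```python
from h import *
c=arm.capture("top");s=arm.capture("side")
def show(n,pts):
    pts=np.array(pts); print(n,np.round(pts.mean(0),4), "yaw(y axis)",np.round([np.arctan2(*( (a-b)*[-1,1])) for a,b in((pts[0],pts[1]),(pts[2],pts[3]))],4),np.round(pts,4).tolist())
B=lambda cam,z,L:[bp(cam,u,v,z)[:2] for u,v in L]
show("holes top",B(c,.006,[(329.3,207.4),(380,204),(331.5,242.2),(383,238.5)]))
show("holes side",B(s,.006,[(329.3,201.2),(334,174.4),(364.7,203),(366,176.2)]))
a=bp(s,345.6,191.2,.069)[:2];b=bp(s,350.2,156.2,.069)[:2];print("slots",a,b,(a+b)/2,np.arctan2(-(a-b)[0],(a-b)[1]),np.linalg.norm(a-b))
show("plate top",B(c,.048,[(208,212),(272,206.5),(211,259.5),(276,253)]))
show("plate side",B(s,.048,[(310,275),(317,228),(368,278),(369,230.5)]))
```

```text
holes top [ 0.4953 -0.172 ] yaw(y axis) [0.0573 0.06  ] [[0.5481, -0.084], [0.5579, -0.2541], [0.4324, -0.0895], [0.4427, -0.2605]]
holes side [ 0.4964 -0.1719] yaw(y axis) [0.0561 0.0606] [[0.5491, -0.0829], [0.5587, -0.2538], [0.4337, -0.0912], [0.4439, -0.2595]]
slots [ 0.49338819 -0.05535909] [ 0.50540048 -0.28348003] [ 0.49939434 -0.16941956] 0.0526089289360451 0.2284369882405651
plate top [0.465 0.2  ] yaw(y axis) [0.0765 0.0874] [[0.5325, 0.3096], [0.5483, 0.1035], [0.3807, 0.2966], [0.3987, 0.0902]]
plate side [0.4728 0.2041] yaw(y axis) [0.0867 0.0669] [[0.5372, 0.3054], [0.5537, 0.116], [0.3939, 0.2918], [0.4065, 0.1033]]
```

```bash
cat >> h.py <<'E'
def box(T,x0,x1,y0,y1,z):
    x,y,a=T; R=np.array([[np.cos(a),-np.sin(a)],[np.sin(a),np.cos(a)]])
    return [np.r_[R@[p,q]+[x,y],z] for p,q in((x0,y0),(x1,y0),(x1,y1),(x0,y1))]
def circ(x,y,r,z): return [np.array([x+r*np.cos(t),y+r*np.sin(t),z]) for t in np.linspace(0,2*np.pi,40)]
def over(n,tag,polys,b,k):
    c=arm.capture(n); u0,v0,u1,v1=b
    im=cv2.resize(c["image"][v0:v1,u0:u1,::-1].copy(),None,fx=k,fy=k,interpolation=cv2.INTER_CUBIC)
    for P in polys:
        q=np.array([(pj(c,p)+.5-[u0,v0])*k for p in P]).astype(np.int32)
        cv2.polylines(im,[q],True,(0,0,255),1)
    cv2.imwrite(f"pics/{tag}.png",im)
E
cat > m.py <<'E'
D=(.4958,-.172,.0585); S=(.470,.202,.078)
CUP=(.5575,-.413);DR=(.4588,-.4067);BO=(.4623,.3744)
E
cat > ov.py <<'E'
from h import *; from m import *; import sys
g=sys.argv[1]
d=[box(D,-.08,.08,-.12,.12,0),box(D,-.008,.008,.108,.116,.069),box(D,-.008,.008,-.116,-.108,.069)]
s=[box(S,-.075,.075,-.1,.1,.048),box(S,-.115,.075,-.115,.115,0)]
cy=[circ(*CUP,.032,.07),circ(*CUP,.031,0),circ(*DR,.0335,.066),circ(*DR,.032,0),circ(*BO,.025,.062),circ(*BO,.025,0)]
P=d+s+cy
over("top",g+"tR",P,(310,185,450,255),5);over("top",g+"tL",P,(165,190,290,280),5)
over("side",g+"sR",P,(300,120,390,220),6);over("side",g+"sL",P,(290,220,400,330),5)
a=cv2.imread(f"pics/{g}sR.png");b=cv2.imread(f"pics/{g}tR.png")
E
python3 ov.py a
```

```text
(no output)
```

View pics/atR.png

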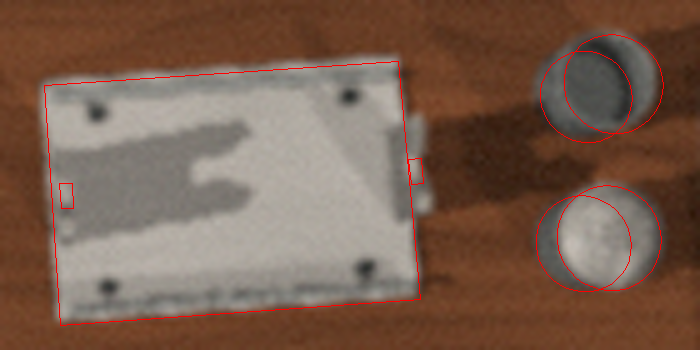

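View pics/atL.png

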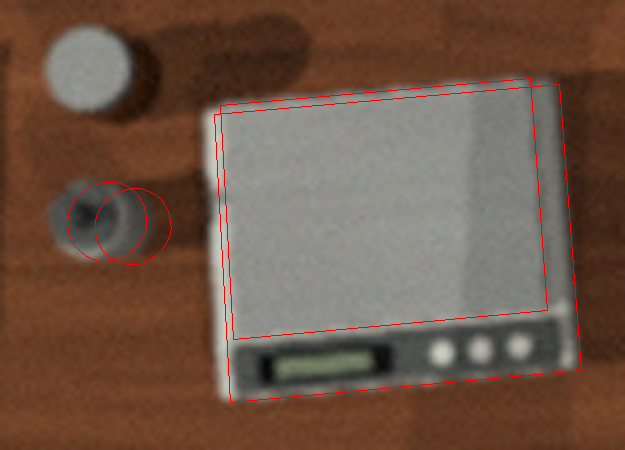

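View pics/asR.png

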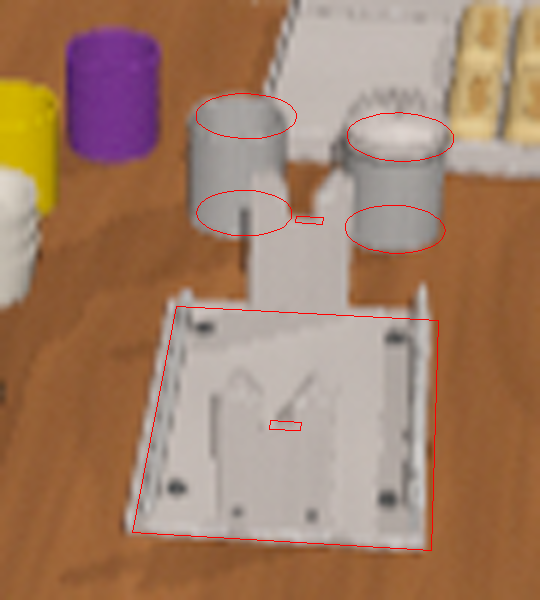

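View pics/asL.png

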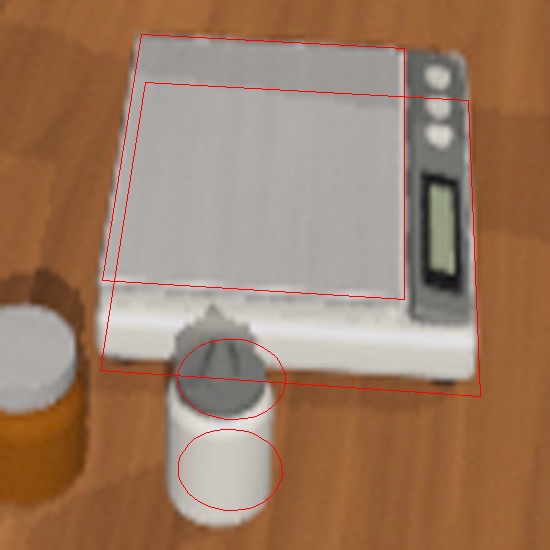

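The overlays show the scale and dredger match. The cup, bottle and dispenser need small shifts, so I'm updating the model and adding a helper that converts a target into tool units.

```bash
cat > m.py <<'E'
D=(.4985,-.172,.0585); S=(.470,.202,.078)
CUP=(.5595,-.4115);DR=(.459,-.406);BO=(.4645,.3855)
E
cat > to.py <<'E'
# to.py x y z jawangle(rad): remaining shift (after turning) and turn, tool units
import sys,numpy as np
from scipy.spatial.transform import Rotation as Ro
from plant import arm
x,y,z,a=map(float,sys.argv[1:5]); s=arm.get_state(); R=np.array(s["orientation"]); p=np.array(s["eef_pos"])
best=None
for b in(a,a+np.pi):
    Y=np.array([np.cos(b),np.sin(b),0]);X=np.array([0,0,-1.]);T=np.c_[X,Y,np.cross(X,Y)]
    rv=Ro.from_matrix(R.T@T).as_rotvec()
    if best is None or np.linalg.norm(rv)<np.linalg.norm(best[0]): best=(rv,T)
d=np.array([x,y,z])-p
print("t",round(s["time"],2),"p",np.round(p,4),"q7",round(s["qpos"][6],2),"gap",round(s["finger_gap"],3),"F",np.round(s["wrist_force"],1))
print("turn",np.round(np.degrees(best[0])/10,2),"shift now-axes",np.round(R.T@d/.06,2),"shift after-turn axes",np.round(best[1].T@d/.06,2))
E
python3 ov.py b; python3 to.py .692 -.0435 .2 -.083
```

```text
t 0.85 p [ 0.2727 -0.59    0.2069] q7 -0.04 gap 1.001 F [0.1 0.2 1. ]
turn [-6.04 -0.   -0.  ] shift now-axes [  0.12  -5.34 -10.17] shift after-turn axes [ 0.12  6.21 -9.66]
```

View pics/bsR.png

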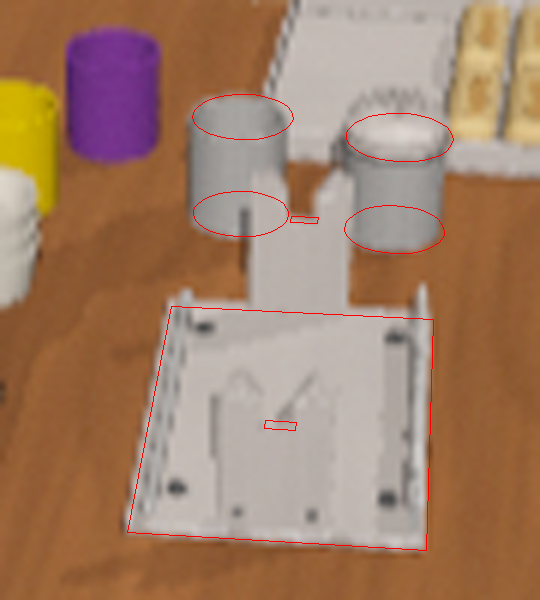

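View pics/bsL.png

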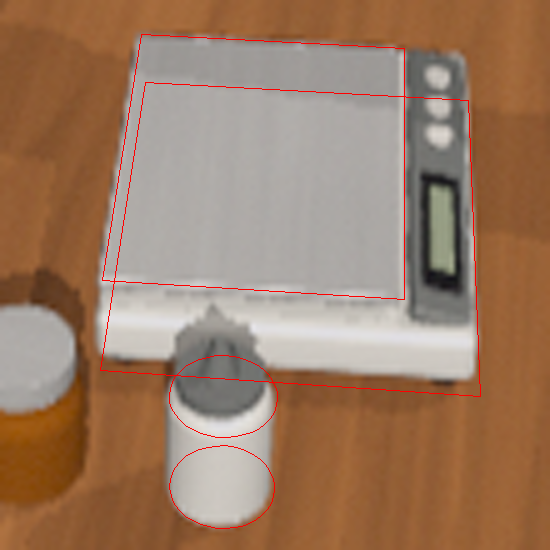

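View pics/btL.png

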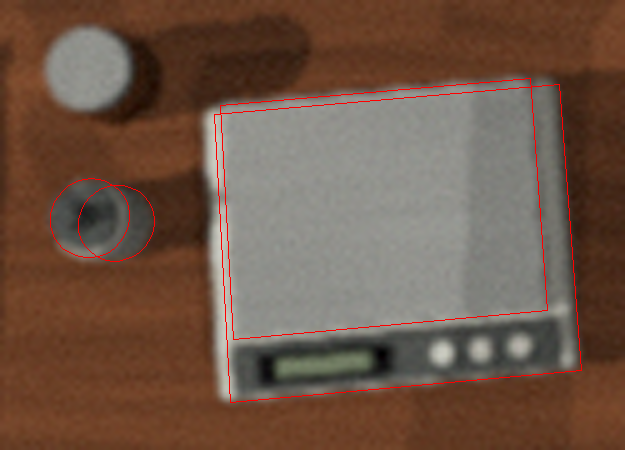

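```bash
python3 -m jog '[[[0,0,0],[-1,0,0],1],[[0,0,0],[-1,0,0],1],[[0,0,0],[-1,0,0],1],[[0,0,0],[-1,0,0],1],[[0,0,0],[-1,0,0],1],[[0,0,0],[-1,0,0],1]]'; python3 -m jog '[[[0,0.5,-0.8],[0,0,0],1],[[0,0.5,-0.8],[0,0,0],1],[[0,0.5,-0.8],[0,0,0],1],[[0,0.5,-0.8],[0,0,0],1],[[0,0.5,-0.8],[0,0,0],1],[[0,0.5,-0.8],[0,0,0],1],[[0,0.5,-0.8],[0,0,0],1],[[0,0.5,-0.8],[0,0,0],1],[[0,0.5,-0.8],[0,0,0],1],[[0,0.5,-0.8],[0,0,0],1],[[0,0.5,-0.8],[0,0,0],1],[[0,0.5,-0.8],[0,0,0],1]]'; python3 to.py .692 -.0435 .2 -.083
```

```text
time: 1.6
eef_pos: [0.2724, -0.5901, 0.207]
orientation: [[-0.001, 0.998, -0.057], [-0.001, -0.057, -0.998], [-1.0, -0.001, 0.001]]
wrist_force: [-0.1, -0.2, 1.0]
finger_gap: 1.001
time: 3.1
eef_pos: [0.6774, -0.0326, 0.205]
orientation: [[0.003, 0.997, -0.075], [-0.01, -0.075, -0.997], [-1.0, 0.004, 0.01]]
wrist_force: [0.0, -1.0, -0.4]
finger_gap: 0.999
t 3.1 p [ 0.6774 -0.0326  0.205 ] q7 -0.24 gap 0.999 F [ 0.  -1.  -0.4]
turn [ 0.04  0.06 -0.02] shift now-axes [0.09 0.26 0.16] shift after-turn axes [0.08 0.26 0.16]
```

```bash
python3 -m jog '[[[0.1,0.27,0.16],[0,0,0],1],[[0,0,0],[0,0,0],1]]'
python3 - <<'E'
from h import *
T=(.6935,-.042,-.083)
P=[box(T,-.006,.006,-.122,.122,.028),box(T,-.028,.028,-.095,.095,.028)]
over("side","c_s",P,(220,150,340,240),6)
over("top","c_t",P,(270,140,370,190),7)
E
python3 to.py .6935 -.042 .1 -.083
```

```text
time: 3.35
eef_pos: [0.6948, -0.0351, 0.1982]
orientation: [[0.003, 0.998, -0.065], [-0.005, -0.065, -0.998], [-1.0, 0.004, 0.005]]
wrist_force: [0.0, -0.9, 0.2]
finger_gap: 0.998
t 3.45 p [ 0.6941 -0.0324  0.1995] q7 -0.22 gap 1.002 F [ 0.5 -0.3 -0.4]
turn [ 0.12  0.01 -0.03] shift now-axes [ 1.66 -0.01  0.16] shift after-turn axes [1.66 0.   0.16]
```

View pics/c_s.png

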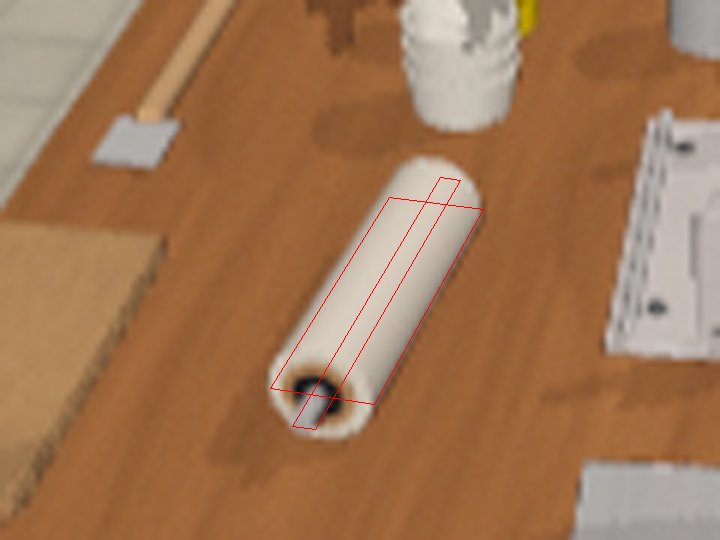

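View pics/c_t.png

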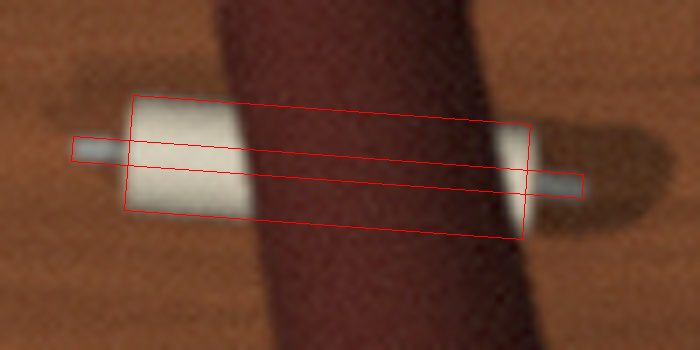

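```bash
python3 -m jog '[[[0,0,0.17],[0.12,0,0],1],[[0.8,0,0],[0,0,0],1],[[0.8,0,0],[0,0,0],1],[[0.4,0,0],[0,0,0],1],[[0,0,0],[0,0,0],1]]'; python3 to.py .6935 -.043 .010 -.083
```

```text
time: 4.08
eef_pos: [0.6932, -0.0516, 0.0813]
orientation: [[0.01, 0.995, -0.096], [-0.006, -0.096, -0.995], [-1.0, 0.01, 0.006]]
wrist_force: [-0.7, -0.5, -0.0]
finger_gap: 0.996
t 4.08 p [ 0.6932 -0.0516  0.0813] q7 -0.26 gap 0.996 F [-0.7 -0.5 -0. ]
turn [-0.08  0.03 -0.06] shift now-axes [ 1.19 -0.02 -0.15] shift after-turn axes [ 1.19 -0.01 -0.14]
```

```bash
python3 -m jog '[[[0.4,0,-0.12],[-0.07,0,-0.06],1],[[0.4,0,0],[0,0,0],1],[[0.3,0,0],[0,0,0],1],[[0,0,0],[0,0,0],1]]'; python3 to.py .6935 -.043 .010 -.083
```

```text
time: 4.58
eef_pos: [0.6967, -0.045, 0.0157]
orientation: [[0.005, 0.996, -0.085], [-0.005, -0.085, -0.996], [-1.0, 0.006, 0.005]]
wrist_force: [-0.5, -0.7, -0.4]
finger_gap: 0.996
t 4.58 p [ 0.6967 -0.045   0.0157] q7 -0.28 gap 0.996 F [-0.5 -0.7 -0.4]
turn [-0.01  0.03 -0.03] shift now-axes [ 0.1  -0.06 -0.03] shift after-turn axes [ 0.1  -0.06 -0.03]
```

Down around the roll with no contact, so I'll go down the last 6 mm, close, and lift.

```bash
python3 -m jog '[[[0.09,-0.05,0],[0,0,0],1],[[0,0,0],[0,0,0],0],[[0,0,0],[0,0,0],0],[[0,0,0],[0,0,0],0],[[0,0,0],[0,0,0],0],[[0,0,0],[0,0,0],0],[[0,0,0],[0,0,0],0],[[0,0,0],[0,0,0],0]]'; python3 to.py .6935 -.043 .15 .0585
```

```text
time: 5.58
eef_pos: [0.6951, -0.0443, 0.0131]
orientation: [[0.009, 0.996, -0.085], [-0.005, -0.085, -0.996], [-1.0, 0.01, 0.004]]
wrist_force: [-1.0, 0.5, 1.3]
finger_gap: 0.542
t 5.58 p [ 0.6951 -0.0443  0.0131] q7 -0.28 gap 0.542 F [-1.   0.5  1.3]
turn [-0.82  0.03 -0.05] shift now-axes [-2.28 -0.01 -0.01] shift after-turn axes [-2.28 -0.02 -0.02]
```

```bash
python3 -m jog '[[[-0.3,0,0],[0,0,0],0],[[-0.5,0,0],[0,0,0],0],[[-0.6,0,0],[0,0,0],0],[[-0.7,0,0],[0,0,0],0],[[0,0,0],[0,0,0],0]]'; python3 to.py .4985 -.172 .15 .0585
python3 - <<'E'
from h import *
grab("side","s3",[(220,120,340,240)],k=5)
E
```

```text
time: 6.2
eef_pos: [0.6922, -0.0442, 0.1418]
orientation: [[0.004, 0.996, -0.085], [-0.005, -0.084, -0.996], [-1.0, 0.005, 0.005]]
wrist_force: [1.2, -0.2, -4.7]
finger_gap: 0.534
t 6.2 p [ 0.6922 -0.0442  0.1418] q7 -0.24 gap 0.534 F [ 1.2 -0.2 -4.7]
turn [-0.82  0.03 -0.02] shift now-axes [-0.14 -3.04  2.4 ] shift after-turn axes [-0.14 -3.35  1.94]
```

View pics/s3_0.png

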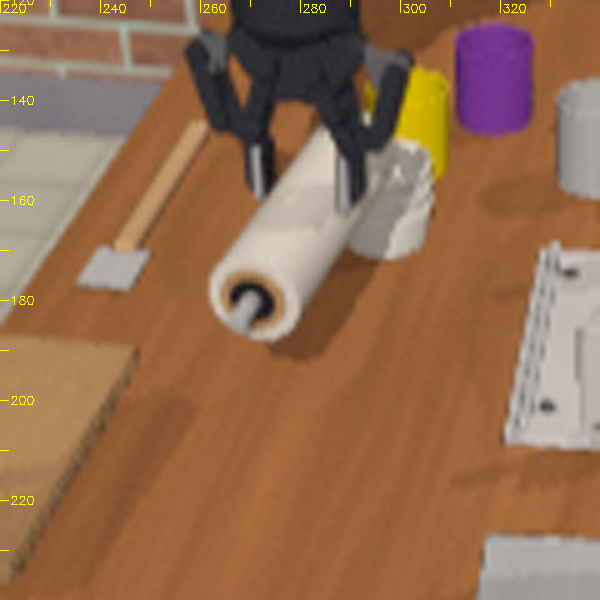

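```bash
python3 -m jog '[[[0,0,0],[-0.82,0,0],0],[[0,-0.56,0.32],[0,0,0],0],[[0,-0.56,0.32],[0,0,0],0],[[0,-0.56,0.32],[0,0,0],0],[[0,-0.56,0.32],[0,0,0],0],[[0,-0.56,0.32],[0,0,0],0],[[0,-0.3,0.17],[0,0,0],0],[[0,0,0],[0,0,0],0],[[0,0,0],[0,0,0],0]]'; python3 to.py .4985 -.172 .14 .0585
python3 - <<'E'
from h import *
grab("side","s4",[(290,110,400,220)],k=5)
grab("top","t4",[(300,180,420,260)],k=6)
E
```

```text
time: 7.38
eef_pos: [0.491, -0.1643, 0.1237]
orientation: [[-0.039, 0.997, 0.065], [0.001, 0.065, -0.998], [-0.999, -0.039, -0.003]]
wrist_force: [0.9, 0.3, -4.6]
finger_gap: 0.541
t 7.38 p [ 0.491  -0.1643  0.1237] q7 0.07 gap 0.541 F [ 0.9  0.3 -4.6]
turn [ 0.04 -0.02  0.22] shift now-axes [-0.28  0.1   0.13] shift after-turn axes [-0.27  0.12  0.14]
```

View pics/s4_0.png

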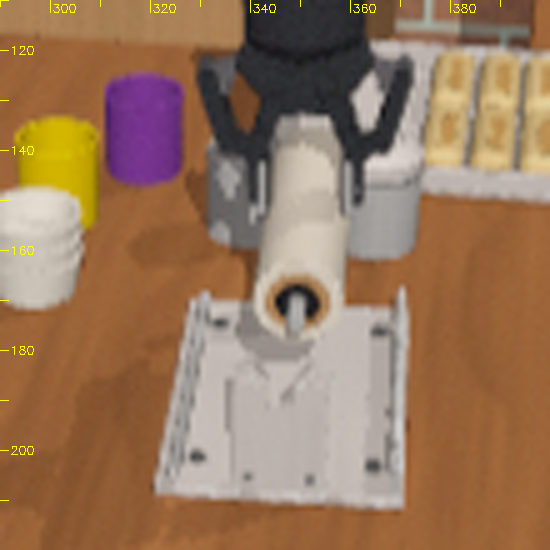

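View pics/t4_0.png

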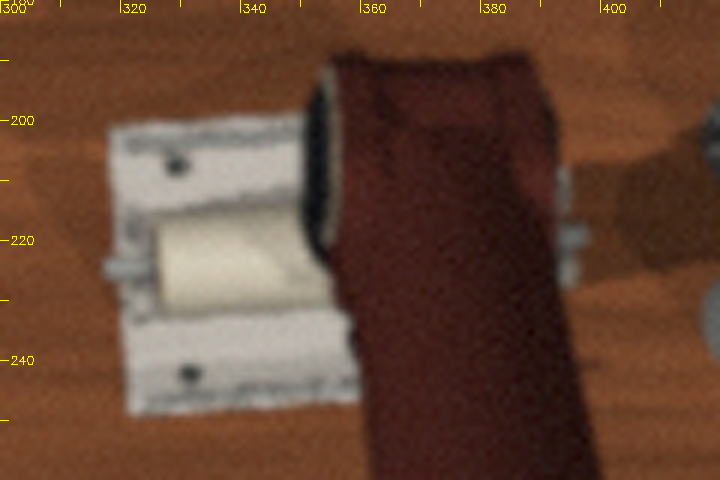

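```bash
python3 -m jog '[[[-0.3,0.12,0.14],[0.04,0,0.22],0],[[0,0,0],[0,0,0],0],[[0,0,0],[0,0,0],0]]'; python3 to.py .4985 -.172 .14 .0585
python3 - <<'E'
from h import *
grab("side","s5",[(310,120,390,220)],k=6)
grab("top","t5",[(300,180,420,260)],k=6)
E
```

```text
time: 7.85
eef_pos: [0.5024, -0.1713, 0.1433]
orientation: [[0.004, 0.998, 0.061], [0.003, 0.061, -0.998], [-1.0, 0.005, -0.003]]
wrist_force: [0.0, 0.1, -3.8]
finger_gap: 0.543
t 7.85 p [ 0.5024 -0.1713  0.1433] q7 0.1 gap 0.543 F [ 0.   0.1 -3.8]
turn [ 0.01 -0.02 -0.03] shift now-axes [ 0.05 -0.07  0.01] shift after-turn axes [ 0.05 -0.06  0.01]
```

View pics/s5_0.png

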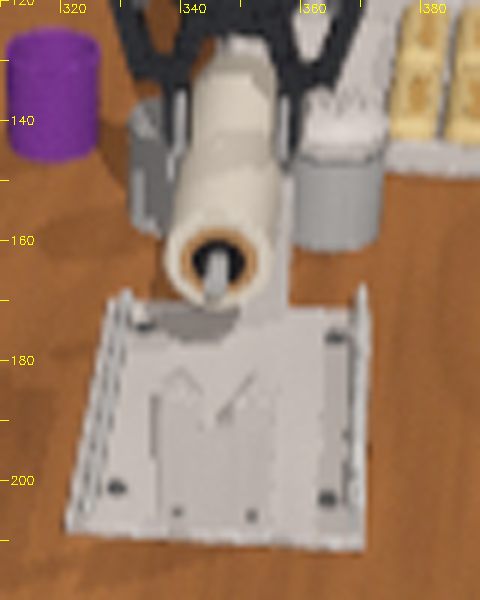

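View pics/t5_0.png

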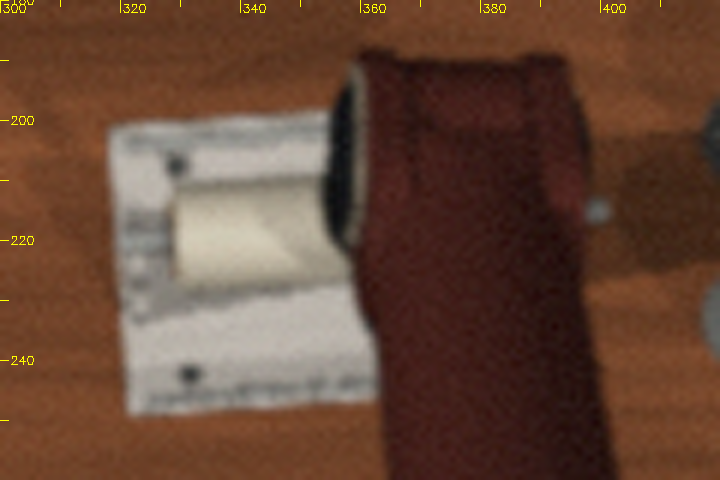

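Run:
```python
from h import *
from m import D
T=(.5024,-.170,.061)
P=[box(T,-.006,.006,-.122,.122,.1583),box(T,-.028,.028,-.095,.095,.1583)]
over("side","d_s",P,(310,120,390,220),6)
over("top","d_t",P,(300,180,420,260),6)
```

```text
(no output)
```

View pics/d_s.png

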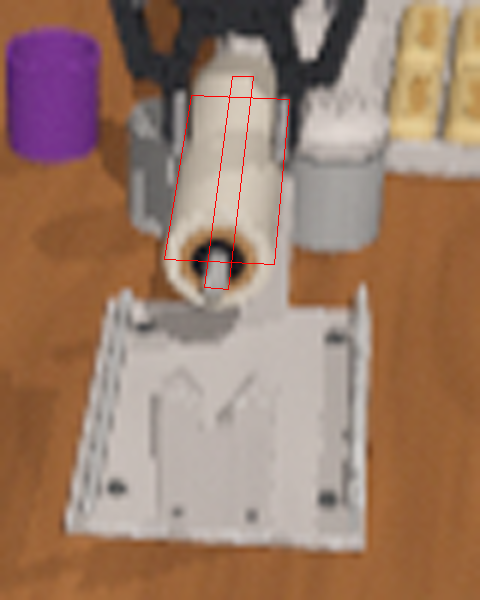

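View pics/d_t.png

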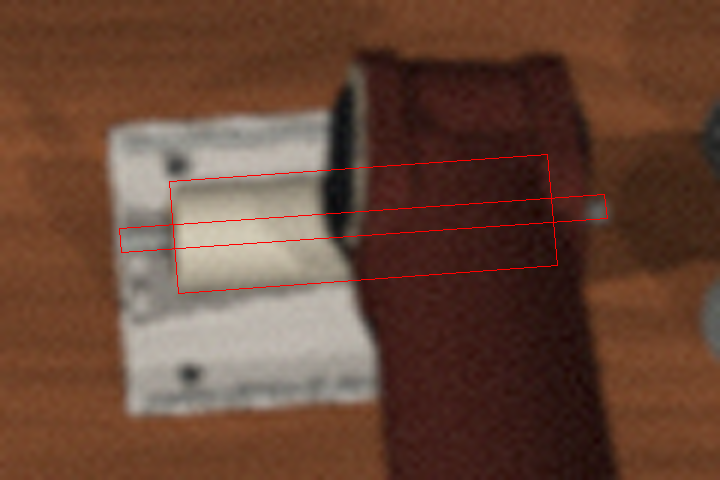

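```bash
python3 -m jog '[[[0.3,-0.05,0.02],[0,0,-0.03],0],[[0.4,0,0],[0,0,0],0],[[0,0,0],[0,0,0],0],[[0,0,0],[0,0,0],0]]'; python3 to.py .4995 -.173 .06 .0585
python3 - <<'E'
from h import *
grab("side","s6",[(310,120,390,220)],k=7)
grab("top","t6",[(300,180,420,260)],k=6)
E
```

```text
time: 8.55
eef_pos: [0.5, -0.1725, 0.1005]
orientation: [[-0.001, 0.998, 0.061], [0.003, 0.061, -0.998], [-1.0, -0.0, -0.003]]
wrist_force: [0.1, -0.1, -4.7]
finger_gap: 0.542
t 8.55 p [ 0.5    -0.1725  0.1005] q7 0.07 gap 0.542 F [ 0.1 -0.1 -4.7]
turn [ 0.02 -0.02  0.  ] shift now-axes [ 0.68 -0.01  0.01] shift after-turn axes [ 0.68 -0.01  0.01]
```

View pics/s6_0.png

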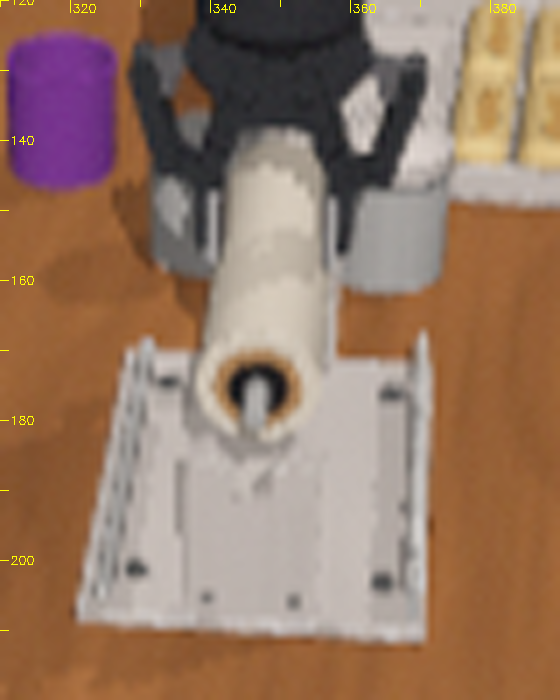

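View pics/t6_0.png

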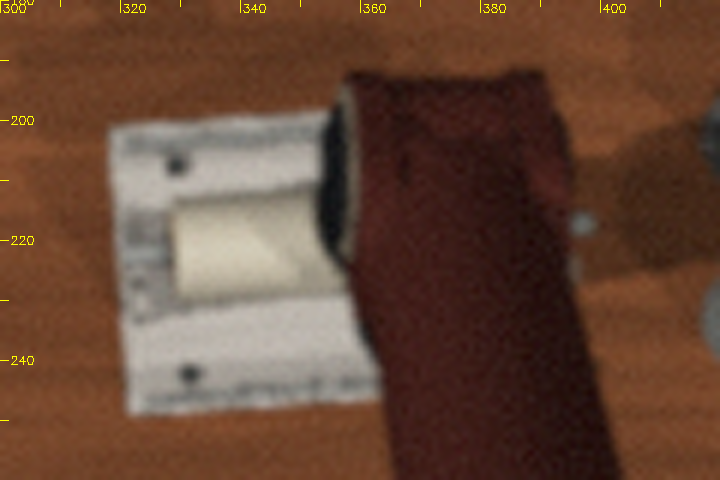

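```bash
python3 -m jog '[[[0.25,0,0],[0,0,0],0],[[0.2,0,0],[0,0,0],0],[[0,0,0],[0,0,0],0]]'; python3 to.py .4995 -.173 .06 .0585
python3 - <<'E'
from h import *
grab("side","s7",[(310,120,390,220)],k=7)
E
```

```text
time: 9.02
eef_pos: [0.5003, -0.1727, 0.0727]
orientation: [[0.001, 0.998, 0.061], [0.002, 0.061, -0.998], [-1.0, 0.001, -0.002]]
wrist_force: [-0.4, 0.1, -4.7]
finger_gap: 0.541
t 9.03 p [ 0.5003 -0.1727  0.0727] q7 0.04 gap 0.541 F [-0.4  0.1 -4.7]
turn [ 0.01 -0.01 -0.01] shift now-axes [ 0.21 -0.01  0.  ] shift after-turn axes [ 0.21 -0.01  0.  ]
```

View pics/s7_0.png

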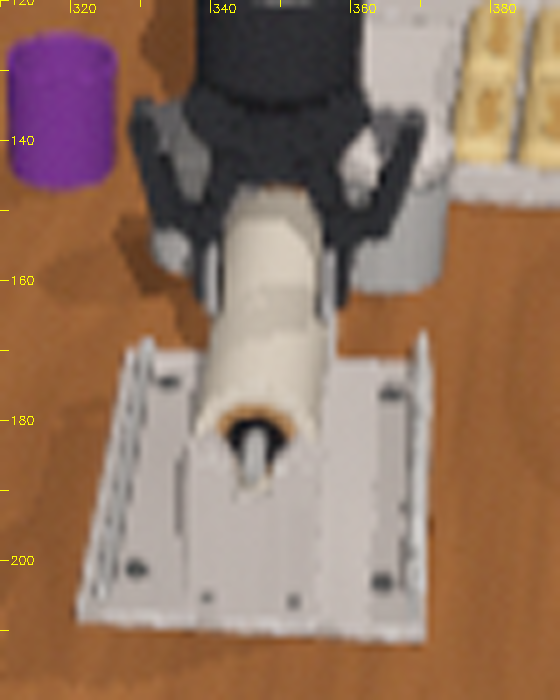

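The spindle has entered the near slot and there is no contact force. I'll go down the last 12 mm or so.

```bash
python3 -m jog '[[[0.12,0,0],[0,0,0],0],[[0.06,0,0],[0,0,0],0],[[0,0,0],[0,0,0],0]]'; python3 to.py .4995 -.173 .06 .0585
python3 - <<'E'
from h import *
grab("side","s8",[(310,120,390,220)],k=7)
E
```

```text
time: 9.45
eef_pos: [0.5012, -0.1728, 0.0619]
orientation: [[0.003, 0.998, 0.061], [0.002, 0.061, -0.998], [-1.0, 0.003, -0.001]]
wrist_force: [0.3, 0.3, -4.1]
finger_gap: 0.538
t 9.45 p [ 0.5012 -0.1728  0.0619] q7 0.04 gap 0.538 F [ 0.3  0.3 -4.1]
turn [ 0.01 -0.01 -0.02] shift now-axes [ 0.03 -0.03  0.  ] shift after-turn axes [ 0.03 -0.03  0.  ]
```

View pics/s8_0.png

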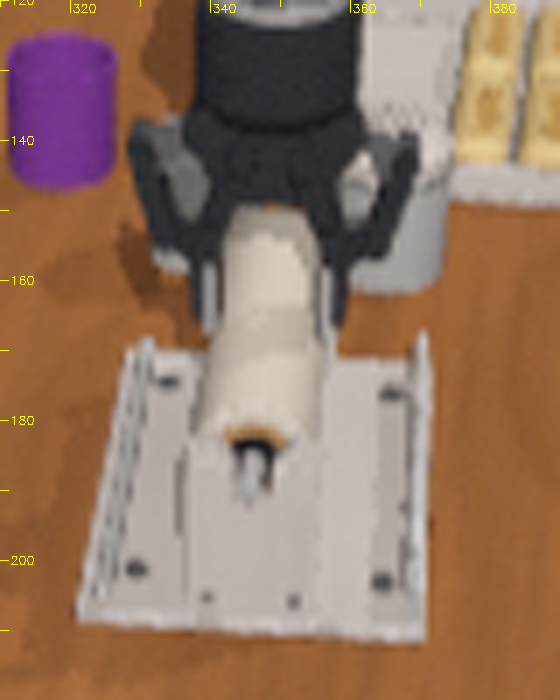

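```bash
python3 -m jog '[[[0.05,-0.02,0],[0,0,0],0],[[0,0,0],[0,0,0],0]]'; python3 to.py .4995 -.173 .06 .0585
```

```text
time: 9.75
eef_pos: [0.501, -0.173, 0.06]
orientation: [[0.005, 0.998, 0.061], [0.001, 0.061, -0.998], [-1.0, 0.005, -0.001]]
wrist_force: [-0.6, 0.1, -4.1]
finger_gap: 0.541
t 9.75 p [ 0.501 -0.173  0.06 ] q7 0.03 gap 0.541 F [-0.6  0.1 -4.1]
turn [ 0.02 -0.   -0.03] shift now-axes [-0.   -0.03 -0.  ] shift after-turn axes [-0.   -0.03 -0.  ]
```

```bash
python3 -m jog '[[[0.04,0,0],[0,0,0],0],[[0.02,0,0],[0,0,0],0]]'; python3 -m jog '[[[0.03,0,0],[0,0,0],0],[[0,0,0],[0,0,0],0]]'; python3 to.py .4995 -.173 .06 .0585
```

```text
time: 10.0
eef_pos: [0.5011, -0.1731, 0.0598]
orientation: [[0.006, 0.998, 0.061], [-0.001, 0.061, -0.998], [-1.0, 0.006, 0.002]]
wrist_force: [-1.9, 0.4, 4.8]
finger_gap: 0.543
time: 10.25
eef_pos: [0.5011, -0.1731, 0.0601]
orientation: [[0.006, 0.998, 0.061], [-0.003, 0.061, -0.998], [-1.0, 0.006, 0.003]]
wrist_force: [-0.1, -0.8, -4.9]
finger_gap: 0.546
t 10.25 p [ 0.5011 -0.1731  0.0601] q7 0.03 gap 0.546 F [-0.1 -0.8 -4.9]
turn [ 0.01  0.02 -0.04] shift now-axes [ 0.   -0.03 -0.  ] shift after-turn axes [ 0.   -0.03 -0.  ]
```

Contact came at TCP z 0.0598, which puts the axis at about 0.075, so it is seated. Releasing and lifting.

```bash
python3 -m jog '[[[0,0,0],[0,0,0],0.7],[[0,0,0],[0,0,0],0.8],[[0,0,0],[0,0,0],0.9],[[0,0,0],[0,0,0],0.9],[[0,0,0],[0,0,0],0.9],[[-0.3,0,0],[0,0,0],0.9],[[-0.7,0,0],[0,0,0],0.9],[[-0.9,0,0],[0,0,0],0.9],[[-0.9,0,0],[0,0,0],0.9],[[0,0,0],[0,0,0],0.9]]'; python3 to.py .5595 -.4115 .2 1.57;python3 - <<'E'
from h import *
grab("side","s9",[(310,120,390,220)],k=7)
E
```

```text
time: 11.5
eef_pos: [0.5013, -0.1729, 0.233]
orientation: [[0.009, 0.998, 0.061], [-0.002, 0.061, -0.998], [-1.0, 0.009, 0.003]]
wrist_force: [-0.0, -0.2, -0.9]
finger_gap: 0.902
t 11.5 p [ 0.5013 -0.1729  0.233 ] q7 0.15 gap 0.902 F [-0.  -0.2 -0.9]
turn [-8.64  0.05 -0.03] shift now-axes [0.57 0.72 4.03] shift after-turn axes [ 0.55 -3.98  0.97]
```

View pics/s9_0.png

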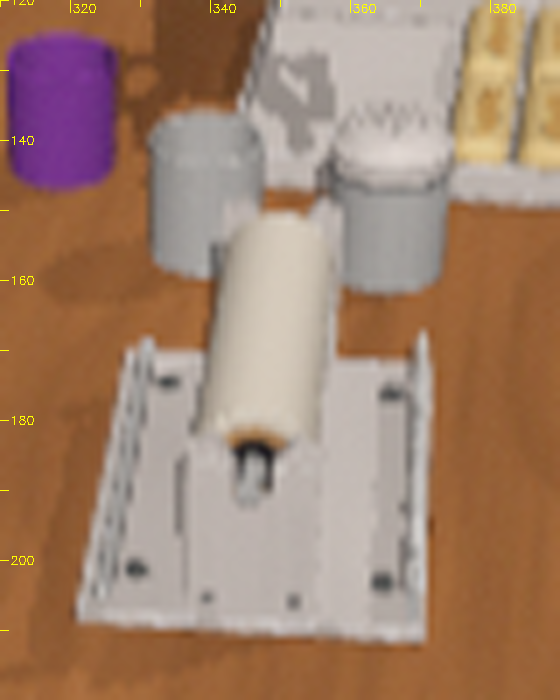

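```bash
python3 -m jog '[[[0,0,0.5],[1,0,0],1],[[0,0,0],[1,0,0],1],[[0,0,0],[1,0,0],1],[[0,0,0],[1,0,0],1],[[0,0,0],[1,0,0],1],[[0,0,0],[1,0,0],1],[[0,0,0],[1,0,0],1],[[0,0,0],[0.4,0,0],1]]'; python3 to.py .5595 -.4115 .2 -1.22
python3 - <<'E'
from h import *
c=grab("top","t9",[(300,180,420,260)],k=6)
print(bp(c,454,171,.07),bp(c,451,203,.02))
E
```

```text
time: 12.55
eef_pos: [0.4911, -0.2015, 0.2153]
orientation: [[-0.027, 0.292, -0.956], [0.008, -0.956, -0.292], [-1.0, -0.016, 0.023]]
wrist_force: [0.7, -0.3, -0.1]
finger_gap: 1.003
t 12.55 p [ 0.4911 -0.2015  0.2153] q7 -0.96 gap 1.003 F [ 0.7 -0.3 -0.1]
turn [-0.31  0.13  0.09] shift now-axes [ 0.2   3.68 -0.07] shift after-turn axes [0.25 3.68 0.13]
[ 0.65606377 -0.48886916  0.07      ] [ 0.55726293 -0.48902621  0.02      ]
```

View pics/t9_0.png

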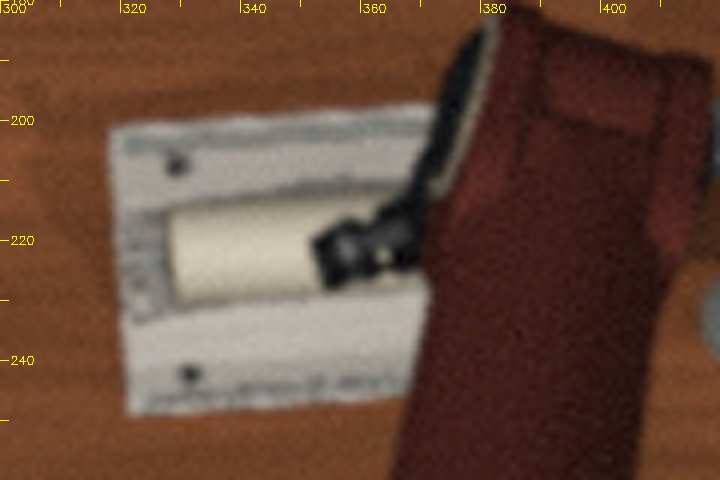

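```bash
python3 -m jog '[[[0,0,0],[-0.31,0.13,0.09],1],[[0.03,0.6,0.02],[0,0,0],1],[[0.03,0.7,0.02],[0,0,0],1],[[0.03,0.7,0.02],[0,0,0],1],[[0.03,0.7,0.02],[0,0,0],1],[[0.03,0.6,0.02],[0,0,0],1],[[0,0.2,0],[0,0,0],1],[[0,0,0],[0,0,0],1],[[0,0,0],[0,0,0],1]]'; python3 to.py .5595 -.4115 .1 -1.22;  python3 - <<'E'
from h import *
c=grab("side","s10",[(300,60,400,180)],k=5)
c=grab("top","t10",[(300,180,420,260)],k=6)
E
```

```text
time: 13.72
eef_pos: [0.5538, -0.3982, 0.1892]
orientation: [[-0.025, 0.358, -0.933], [0.015, -0.933, -0.358], [-1.0, -0.023, 0.018]]
wrist_force: [-0.5, -0.1, -0.0]
finger_gap: 1.004
t 13.72 p [ 0.5538 -0.3982  0.1892] q7 -0.65 gap 1.004 F [-0.5 -0.1 -0. ]
turn [0.09 0.1  0.13] shift now-axes [ 1.48  0.28 -0.04] shift after-turn axes [ 1.49  0.24 -0.01]
```

View pics/s10_0.png

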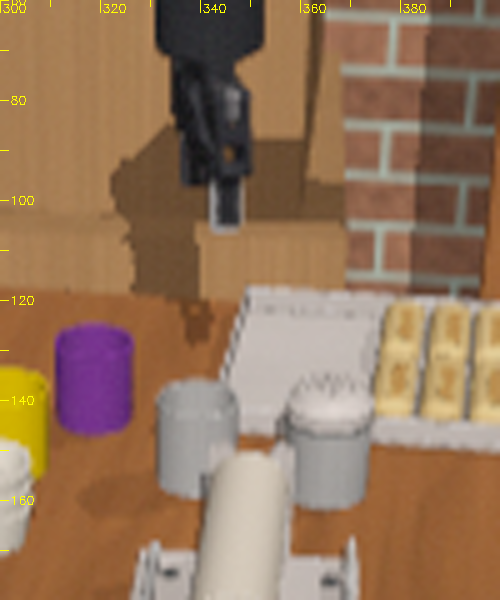

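View pics/t10_0.png

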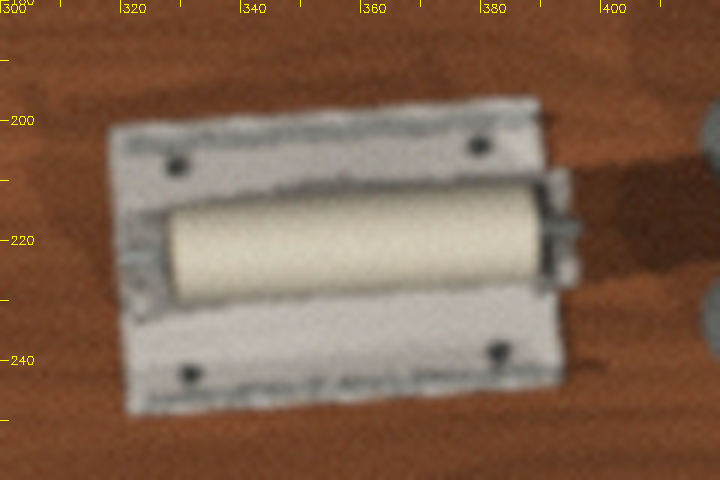

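The roll is in the slots at both ends. On to the cup: align, then descend.

```bash
python3 -m jog '[[[0.2,0.24,0],[0.09,0.1,0.13],1],[[0.5,0,0],[0,0,0],1],[[0.5,0,0],[0,0,0],1],[[0,0,0],[0,0,0],1],[[0,0,0],[0,0,0],1]]'; python3 to.py .5595 -.4115 .022 -1.22
```

```text
time: 14.45
eef_pos: [0.5624, -0.4074, 0.1213]
orientation: [[0.008, 0.35, -0.937], [-0.003, -0.937, -0.35], [-1.0, 0.005, -0.006]]
wrist_force: [0.1, -0.0, 0.3]
finger_gap: 1.002
t 14.45 p [ 0.5624 -0.4074  0.1213] q7 -0.66 gap 1.002 F [ 0.1 -0.   0.3]
turn [ 0.04 -0.04 -0.03] shift now-axes [1.65 0.04 0.08] shift after-turn axes [1.65 0.05 0.07]
```

```bash
python3 -m jog '[[[0.3,0.05,0.07],[0.04,-0.04,-0.03],1],[[0,0,0],[0,0,0],1]]'; python3 to.py .5595 -.4115 .022 -1.22
python3 - <<'E'
from h import *
c=grab("side","s11",[(300,60,400,180)],k=5)
c=grab("top","t11",[(390,150,480,250)],k=6)
E
```

```text
time: 14.7
eef_pos: [0.5604, -0.4125, 0.1045]
orientation: [[0.002, 0.343, -0.939], [-0.002, -0.939, -0.343], [-1.0, 0.003, -0.001]]
wrist_force: [0.4, -1.0, 0.5]
finger_gap: 1.001
t 14.7 p [ 0.5604 -0.4125  0.1045] q7 -0.66 gap 1.001 F [ 0.4 -1.   0.5]
turn [-0.   -0.01 -0.02] shift now-axes [ 1.37 -0.02  0.01] shift after-turn axes [ 1.37 -0.02  0.01]
```

View pics/s11_0.png

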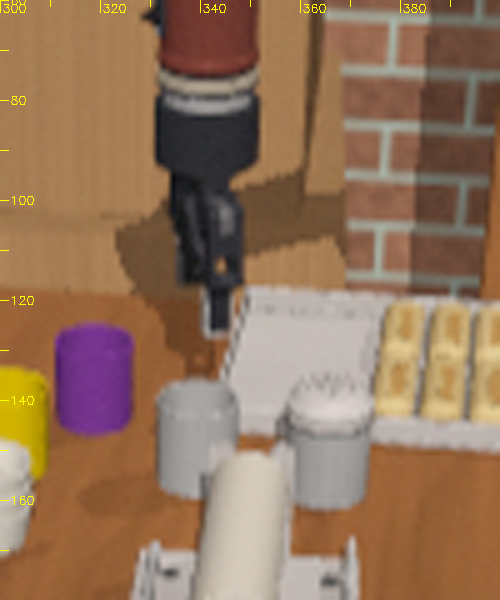

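View pics/t11_0.png

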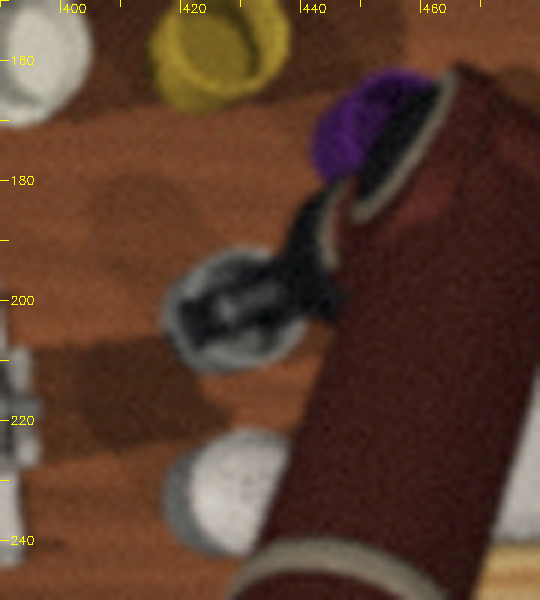

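Run:
```python
from h import *
for n in("top","side"):
    c=arm.capture(n); p=np.array([.5604,-.4125,.1045]);j=np.array([.343,-.939,0])
    for k in(-.05,0,.05): print(n,k,pj(c,p+j*k),pj(c,p+j*k+[0,0,.013]))
```

```text
top -0.05 [420.23438797 204.62773207] [421.219206   204.14689269]
top 0 [434.8691675  199.06027314] [435.98455172 198.5300115 ]
top 0.05 [449.43619995 193.518587  ] [450.68092683 192.9393674 ]
side -0.05 [342.8373948  136.33160291] [342.91235448 133.11749386]
side 0 [339.93643949 130.56965339] [339.99657334 127.41040293]
side 0.05 [337.17675862 125.08830669] [337.22340686 121.98245328]
```

```bash
python3 -m jog '[[[0.4,-0.01,0.01],[0,0,0],1],[[0.4,0,0],[0,0,0],1],[[0.2,0,0],[0,0,0],1],[[0,0,0],[0,0,0],1]]'; python3 to.py .5595 -.4115 .022 -1.22
python3 - <<'E'
from h import *
c=grab("side","s12",[(300,80,400,180)],k=6)
E
```

```text
time: 15.4
eef_pos: [0.5638, -0.4134, 0.0478]
orientation: [[0.011, 0.344, -0.939], [-0.007, -0.939, -0.344], [-1.0, 0.01, -0.008]]
wrist_force: [-0.0, -0.3, 0.3]
finger_gap: 0.998
t 15.4 p [ 0.5638 -0.4134  0.0478] q7 -0.66 gap 0.998 F [-0.  -0.3  0.3]
turn [ 0.   -0.04 -0.06] shift now-axes [ 0.43 -0.06  0.06] shift after-turn axes [ 0.43 -0.05  0.06]
```

View pics/s12_0.png

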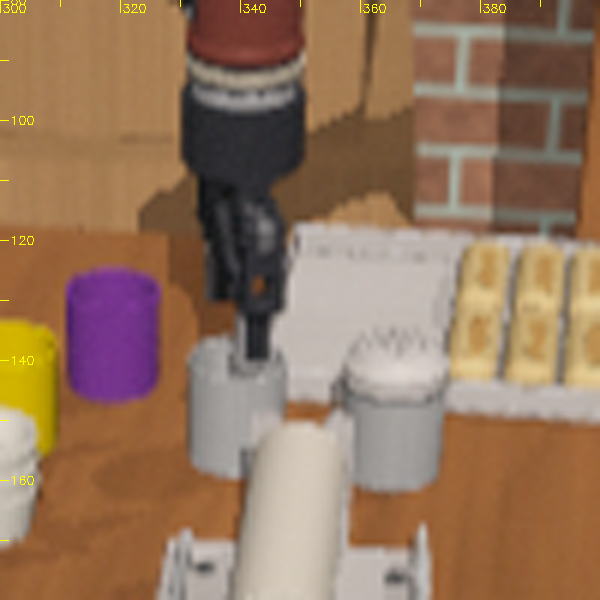

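```bash
python3 -m jog '[[[0.2,-0.05,0.06],[0,-0.04,-0.06],1],[[0.2,0,0],[0,0,0],1],[[0,0,0],[0,0,0],1]]'; python3 to.py .5595 -.4115 .022 -1.22
python3 - <<'E'
from h import *
c=grab("side","s13",[(300,80,400,180)],k=6)
E
```

```text
time: 15.82
eef_pos: [0.5607, -0.4129, 0.0247]
orientation: [[0.004, 0.344, -0.939], [-0.001, -0.939, -0.344], [-1.0, 0.003, -0.003]]
wrist_force: [-0.0, 0.1, 0.6]
finger_gap: 1.003
t 15.82 p [ 0.5607 -0.4129  0.0247] q7 -0.66 gap 1.003 F [-0.   0.1  0.6]
turn [ 0.   -0.02 -0.01] shift now-axes [ 0.05 -0.03  0.01] shift after-turn axes [ 0.05 -0.03  0.01]
```

View pics/s13_0.png

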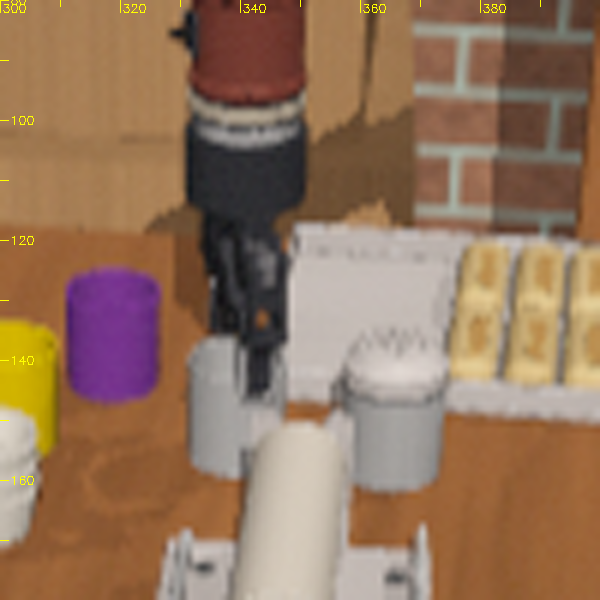

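The near finger is outside the cup. I'll close and lift.

```bash
python3 -m jog '[[[0,0,0],[0,0,0],0],[[0,0,0],[0,0,0],0],[[0,0,0],[0,0,0],0],[[0,0,0],[0,0,0],0],[[0,0,0],[0,0,0],0],[[0,0,0],[0,0,0],0]]';python3 -m jog '[[[-0.2,0,0],[0,0,0],0],[[-0.5,0,0],[0,0,0],0],[[-0.8,0,0],[0,0,0],0],[[-0.9,0,0],[0,0,0],0],[[-0.3,0,0],[0,0,0],0],[[0,0,0],[0,0,0],0]]'; python3 to.py .47 .202 .19 -1.22
python3 - <<'E'
from h import *
c=grab("side","s14",[(300,50,400,180)],k=4)
E
```

```text
time: 16.62
eef_pos: [0.5618, -0.4131, 0.0266]
orientation: [[0.006, 0.344, -0.939], [-0.003, -0.939, -0.344], [-1.0, 0.004, -0.005]]
wrist_force: [-0.0, 0.7, -0.2]
finger_gap: 0.728
time: 17.38
eef_pos: [0.5606, -0.4131, 0.1964]
orientation: [[0.007, 0.344, -0.939], [-0.004, -0.939, -0.344], [-1.0, 0.006, -0.005]]
wrist_force: [-0.1, -0.0, -1.2]
finger_gap: 0.725
t 17.38 p [ 0.5606 -0.4131  0.1964] q7 -0.65 gap 0.725 F [-0.1 -0.  -1.2]
turn [ 0.   -0.03 -0.03] shift now-axes [  0.06 -10.15  -2.11] shift after-turn axes [  0.11 -10.15  -2.1 ]
```

View pics/s14_0.png

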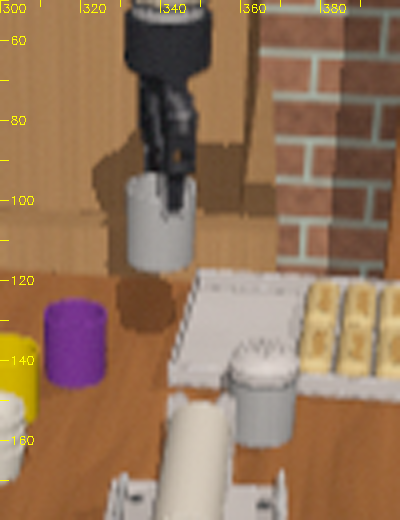

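```bash
python3 -m jog '[[[0,-0.4,-0.08],[0,0,0],0],[[0,-0.7,-0.15],[0,0,0],0],[[0,-0.8,-0.17],[0,0,0],0],[[0,-0.8,-0.17],[0,0,0],0],[[0,-0.8,-0.17],[0,0,0],0],[[0,-0.8,-0.17],[0,0,0],0],[[0,-0.8,-0.17],[0,0,0],0],[[0,-0.8,-0.17],[0,0,0],0],[[0,-0.8,-0.17],[0,0,0],0],[[0,-0.8,-0.17],[0,0,0],0],[[0,-0.8,-0.17],[0,0,0],0],[[0,-0.5,-0.1],[0,0,0],0]]'; python3 to.py .47 .202 .19 -1.22
```

```text
time: 18.92
eef_pos: [0.4708, 0.136, 0.1789]
orientation: [[-0.025, 0.338, -0.941], [0.001, -0.941, -0.338], [-1.0, -0.01, 0.023]]
wrist_force: [0.0, -0.1, -0.9]
finger_gap: 0.724
t 18.93 p [0.4708 0.136  0.1789] q7 -1.61 gap 0.724 F [ 0.  -0.1 -0.9]
turn [-0.03  0.13  0.06] shift now-axes [-0.18 -1.04 -0.35] shift after-turn axes [-0.19 -1.04 -0.37]
```

```bash
python3 -m jog '[[[0,0,0],[0,0,0],0]]'; python3 to.py .47 .202 .15 -1.22
```

```text
time: 19.05
eef_pos: [0.4691, 0.139, 0.1778]
orientation: [[-0.028, 0.344, -0.939], [0.002, -0.939, -0.344], [-1.0, -0.011, 0.026]]
wrist_force: [0.7, -0.1, -1.2]
finger_gap: 0.725
t 19.05 p [0.4691 0.139  0.1778] q7 -1.61 gap 0.725 F [ 0.7 -0.1 -1.2]
turn [0.   0.15 0.07] shift now-axes [ 0.47 -0.98 -0.39] shift after-turn axes [ 0.46 -0.98 -0.37]
```

```bash
python3 -m jog '[[[0,-0.5,-0.18],[0,0.15,0.07],0],[[0.2,-0.45,-0.18],[0,0,0],0],[[0.4,0,0],[0,0,0],0],[[0,0,0],[0,0,0],0],[[0,0,0],[0,0,0],0]]'; python3 to.py .47 .202 .0776 -1.22
```

```text
time: 19.68
eef_pos: [0.4702, 0.1931, 0.1381]
orientation: [[-0.003, 0.335, -0.942], [-0.008, -0.942, -0.335], [-1.0, 0.006, 0.006]]
wrist_force: [0.3, -1.8, -1.2]
finger_gap: 0.727
t 19.68 p [0.4702 0.1931 0.1381] q7 -1.75 gap 0.727 F [ 0.3 -1.8 -1.2]
turn [-0.05  0.03 -0.04] shift now-axes [ 1.01 -0.15 -0.05] shift after-turn axes [ 1.01 -0.14 -0.05]
```

```bash
python3 -m jog '[[[0.3,-0.14,-0.05],[-0.05,0.03,-0.04],0],[[0.3,0,0],[0,0,0],0],[[0,0,0],[0,0,0],0],[[0,0,0],[0,0,0],0]]'; python3 to.py .47 .202 .0776 -1.22;  python3 - <<'E'
from h import *
from m import S
p=arm.get_state()["eef_pos"]; z=p[2]-.0266
P=[box(S,-.075,.075,-.1,.1,.048),circ(S[0],S[1],.031,.048),circ(p[0],p[1],.031,z)]
over("side","e_s",P,(280,180,400,300),5);over("top","e_t",P,(180,180,290,280),5)
E
```

```text
time: 20.18
eef_pos: [0.474, 0.1994, 0.1049]
orientation: [[0.006, 0.338, -0.941], [0.002, -0.941, -0.338], [-1.0, 0.001, -0.007]]
wrist_force: [-0.1, 0.0, -0.8]
finger_gap: 0.725
t 20.18 p [0.474  0.1994 0.1049] q7 -1.76 gap 0.725 F [-0.1  0.  -0.8]
turn [-0.04 -0.04 -0.  ] shift now-axes [ 0.45 -0.06  0.05] shift after-turn axes [ 0.46 -0.06  0.05]
```

View pics/e_s.png

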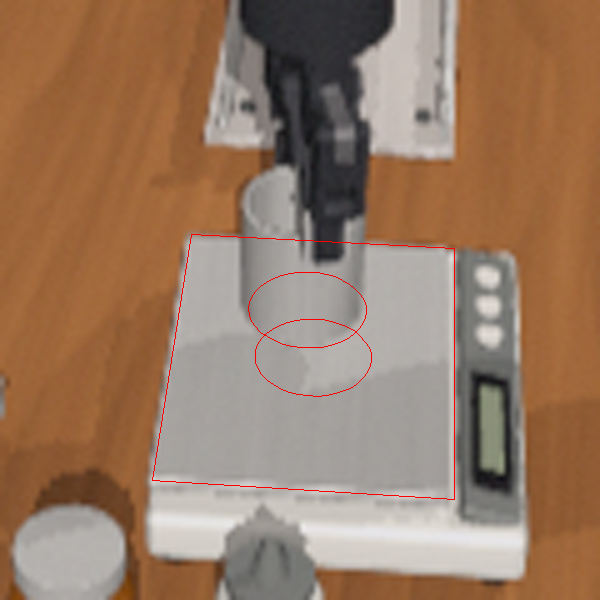

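View pics/e_t.png

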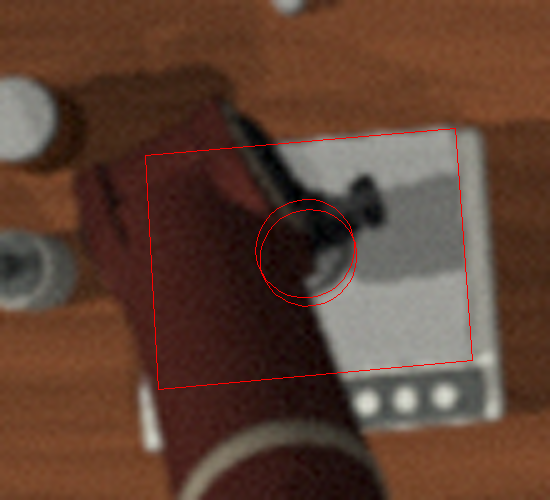

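```bash
python3 -m jog '[[[0.15,-0.08,0.1],[-0.04,-0.04,0],0],[[0.15,0,0],[0,0,0],0],[[0,0,0],[0,0,0],0]]'; python3 to.py .467 .202 .0746 -1.22
```

```text
time: 20.65
eef_pos: [0.4662, 0.2023, 0.0864]
orientation: [[0.0, 0.345, -0.939], [-0.0, -0.939, -0.345], [-1.0, 0.001, -0.0]]
wrist_force: [-0.3, 0.1, -0.6]
finger_gap: 0.728
t 20.65 p [0.4662 0.2023 0.0864] q7 -1.77 gap 0.728 F [-0.3  0.1 -0.6]
turn [ 0.01 -0.   -0.  ] shift now-axes [ 0.2   0.01 -0.01] shift after-turn axes [ 0.2   0.01 -0.01]
```

```bash
python3 -m jog '[[[0.08,0,0],[0,0,0],0],[[0.06,0,0],[0,0,0],0],[[0,0,0],[0,0,0],0]]'; python3 -m jog '[[[0.03,0,0],[0,0,0],0],[[0,0,0],[0,0,0],0]]'; python3 to.py .467 .202 .0746 -1.22
```

```text
time: 21.02
eef_pos: [0.4664, 0.2024, 0.0772]
orientation: [[0.0, 0.345, -0.939], [-0.001, -0.939, -0.345], [-1.0, 0.001, -0.0]]
wrist_force: [0.5, 0.4, -0.5]
finger_gap: 0.726
time: 21.28
eef_pos: [0.4666, 0.2024, 0.0755]
orientation: [[0.001, 0.345, -0.939], [-0.0, -0.939, -0.345], [-1.0, 0.001, -0.001]]
wrist_force: [-1.0, -0.6, -1.6]
finger_gap: 0.728
t 21.27 p [0.4666 0.2024 0.0755] q7 -1.77 gap 0.728 F [-1.  -0.6 -1.6]
turn [ 0.01 -0.   -0.  ] shift now-axes [ 0.01  0.01 -0.  ] shift after-turn axes [ 0.01  0.01 -0.  ]
```

```bash
python3 -m jog '[[[0.02,0,0],[0,0,0],0],[[0,0,0],[0,0,0],0]]';  python3 - <<'E'
from h import *
c=grab("side","s15",[(300,180,400,300)],k=5)
E
```

```text
time: 21.52
eef_pos: [0.4668, 0.2025, 0.0746]
orientation: [[0.001, 0.345, -0.939], [-0.0, -0.939, -0.345], [-1.0, 0.001, -0.001]]
wrist_force: [-0.9, -0.5, -1.5]
finger_gap: 0.726
```

View pics/s15_0.png

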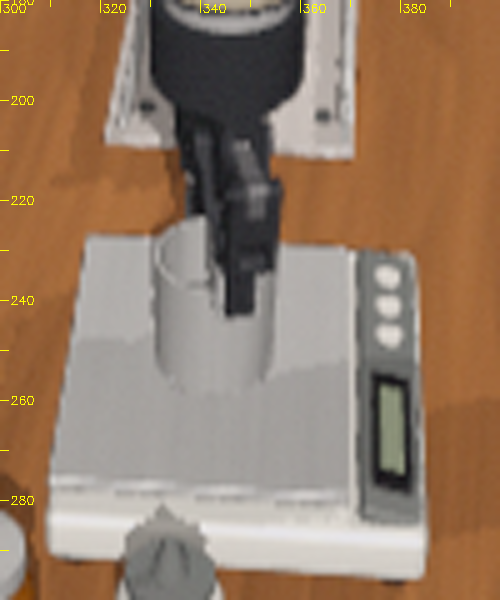

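```bash
python3 -m jog '[[[0.02,0,0],[0,0,0],0],[[0.02,0,0],[0,0,0],0]]'; python3 -m jog '[[[0.02,0,0],[0,0,0],0],[[0.01,0,0],[0,0,0],0]]'
```

```text
time: 21.82
eef_pos: [0.4668, 0.2026, 0.0744]
orientation: [[0.002, 0.345, -0.939], [-0.0, -0.939, -0.345], [-1.0, 0.001, -0.002]]
wrist_force: [-2.4, -1.4, 10.2]
finger_gap: 0.727
time: 22.08
eef_pos: [0.4669, 0.2026, 0.0745]
orientation: [[0.003, 0.345, -0.939], [-0.0, -0.939, -0.345], [-1.0, 0.001, -0.003]]
wrist_force: [-0.8, -0.5, 2.8]
finger_gap: 0.731
```

The cup touched the plate at TCP z 0.0744 (peak 10 N). Releasing.

```bash
python3 -m jog '[[[0,0,0],[0,0,0],0.8],[[0,0,0],[0,0,0],0.9],[[0,0,0],[0,0,0],1],[[0,0,0],[0,0,0],1],[[0,0,0],[0,0,0],1],[[-0.3,0,0],[0,0,0],1],[[-0.7,0,0],[0,0,0],1],[[-0.9,0,0],[0,0,0],1],[[-0.5,0,0],[0,0,0],1],[[0,0,0],[0,0,0],1]]'; python3 to.py .459 -.406 .2 0
python3 - <<'E'
from h import *
from m import S
P=[box(S,-.075,.075,-.1,.1,.048),circ(S[0],S[1],.031,.048)]
over("side","f_s",P,(280,180,400,300),5)
E
```

```text
time: 23.32
eef_pos: [0.4665, 0.2027, 0.2216]
orientation: [[0.002, 0.345, -0.939], [-0.001, -0.939, -0.345], [-1.0, 0.001, -0.001]]
wrist_force: [0.2, 0.4, -0.3]
finger_gap: 0.995
t 23.32 p [0.4665 0.2027 0.2216] q7 -1.74 gap 0.995 F [ 0.2  0.4 -0.3]
turn [-6.98 -0.   -0.01] shift now-axes [0.37 9.48 3.62] shift after-turn axes [ 0.36 -0.12 10.14]
```

View pics/f_s.png

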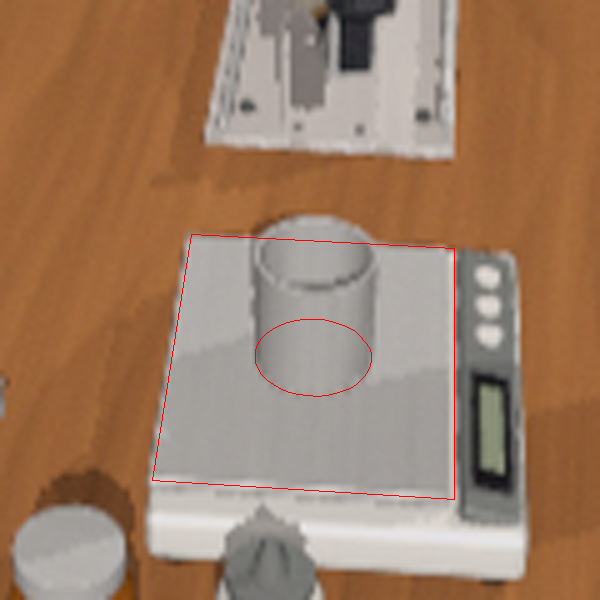

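```bash
python3 -m jog '[[[0,0,0],[-1,0,0],1],[[0,0,0],[-1,0,0],1],[[0,0,0],[-1,0,0],1],[[0,0,0],[-1,0,0],1],[[0,0,0],[-1,0,0],1],[[0,0,0],[-1,0,0],1],[[0,0,0],[-1,0,0],1]]'; python3 -m jog '[[[0,0,0.8],[0,0,0],1],[[0,0,0.9],[0,0,0],1],[[0,0,0.9],[0,0,0],1],[[0,0,0.9],[0,0,0],1],[[0,0,0.9],[0,0,0],1],[[0,0,0.9],[0,0,0],1],[[0,0,0.9],[0,0,0],1],[[0,0,0.9],[0,0,0],1],[[0,0,0.9],[0,0,0],1],[[0,0,0.9],[0,0,0],1],[[0,0,0.5],[0,0,0],1],[[0,0,0],[0,0,0],1]]';python3 to.py .459 -.406 .15 0
```

```text
time: 24.25
eef_pos: [0.4579, 0.1984, 0.208]
orientation: [[-0.025, 0.999, 0.045], [-0.012, 0.045, -0.999], [-1.0, -0.025, 0.011]]
wrist_force: [0.4, 0.1, -0.6]
finger_gap: 0.994
time: 25.75
eef_pos: [0.4751, -0.3799, 0.1881]
orientation: [[-0.063, 0.997, 0.052], [0.003, 0.053, -0.999], [-0.998, -0.062, -0.006]]
wrist_force: [0.6, 1.0, -0.2]
finger_gap: 0.999
t 25.75 p [ 0.4751 -0.3799  0.1881] q7 0.48 gap 0.999 F [ 0.6  1.  -0.2]
turn [ 0.3  -0.03  0.36] shift now-axes [ 0.65 -0.25  0.42] shift after-turn axes [ 0.64 -0.27  0.44]
```

```bash
python3 -m jog '[[[0.2,-0.27,0.44],[0.3,-0.03,0.36],1],[[0.4,0,0],[0,0,0],1],[[0,0,0],[0,0,0],1],[[0,0,0],[0,0,0],1]]'; python3 to.py .459 -.406 .13 0
```

```text
time: 26.25
eef_pos: [0.4597, -0.4001, 0.1487]
orientation: [[-0.002, 1.0, 0.006], [0.008, 0.006, -1.0], [-1.0, -0.002, -0.008]]
wrist_force: [-0.1, 0.3, 0.0]
finger_gap: 0.998
t 26.25 p [ 0.4597 -0.4001  0.1487] q7 0.49 gap 0.998 F [-0.1  0.3  0. ]
turn [ 0.03 -0.05  0.01] shift now-axes [ 0.31 -0.01  0.1 ] shift after-turn axes [ 0.31 -0.01  0.1 ]
```

```bash
python3 -m jog '[[[0.3,0,0.1],[0.03,-0.05,0],1],[[0.25,0,0],[0,0,0],1],[[0,0,0],[0,0,0],1],[[0,0,0],[0,0,0],1]]'; python3 to.py .459 -.406 .026 0
python3 - <<'E'
from h import *
c=grab("side","s16",[(320,70,420,180)],k=6)
E
```

```text
time: 26.75
eef_pos: [0.4635, -0.4035, 0.1177]
orientation: [[0.003, 1.0, 0.006], [-0.002, 0.006, -1.0], [-1.0, 0.003, 0.002]]
wrist_force: [-0.4, -0.7, 0.2]
finger_gap: 1.003
t 26.75 p [ 0.4635 -0.4035  0.1177] q7 0.47 gap 1.003 F [-0.4 -0.7  0.2]
turn [ 0.04  0.01 -0.02] shift now-axes [ 1.53 -0.08  0.04] shift after-turn axes [ 1.53 -0.08  0.04]
```

View pics/s16_0.png

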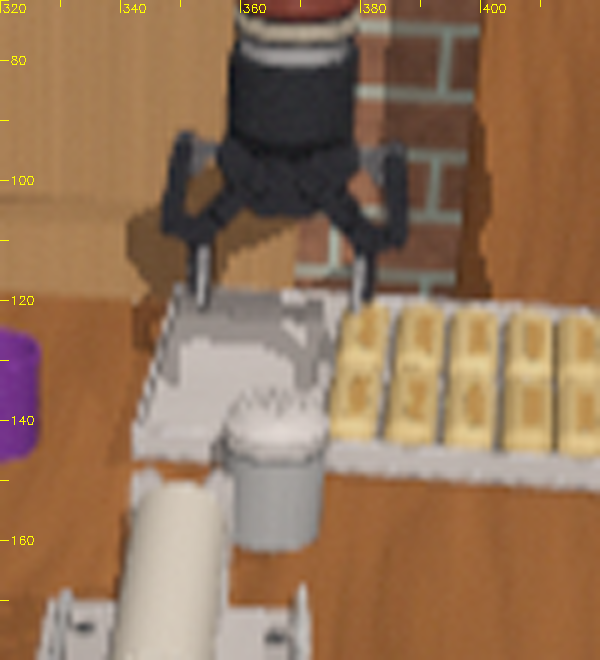

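```bash
python3 -m jog '[[[0.3,-0.08,0.04],[0.04,0,-0.02],1],[[0.4,0,0],[0,0,0],1],[[0.3,0,0],[0,0,0],1],[[0,0,0],[0,0,0],1]]'; python3 to.py .459 -.406 .027 0
python3 - <<'E'
from h import *
c=grab("side","s17",[(320,70,420,180)],k=6)
E
```

```text
time: 27.3
eef_pos: [0.4571, -0.4071, 0.0546]
orientation: [[-0.002, 1.0, -0.003], [-0.003, -0.003, -1.0], [-1.0, -0.002, 0.003]]
wrist_force: [-0.6, -0.3, 0.5]
finger_gap: 1.001
t 27.3 p [ 0.4571 -0.4071  0.0546] q7 0.44 gap 1.001 F [-0.6 -0.3  0.5]
turn [-0.02  0.02  0.01] shift now-axes [ 0.46  0.03 -0.02] shift after-turn axes [ 0.46  0.03 -0.02]
```

View pics/s17_0.png

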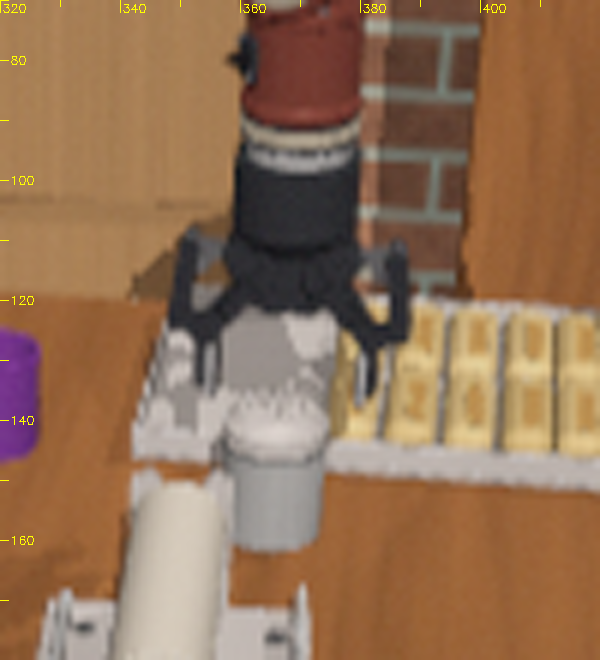

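```bash
python3 -m jog '[[[0.2,0.04,-0.02],[-0.02,0.02,0],1],[[0.2,0,0],[0,0,0],1],[[0.06,0,0],[0,0,0],1],[[0,0,0],[0,0,0],1]]'; python3 to.py .459 -.406 .027 0
python3 - <<'E'
from h import *
c=grab("side","s18",[(320,70,420,180)],k=6)
E
```

```text
time: 27.85
eef_pos: [0.4612, -0.407, 0.0272]
orientation: [[0.002, 1.0, 0.0], [-0.002, 0.0, -1.0], [-1.0, 0.002, 0.002]]
wrist_force: [0.5, -0.5, 1.4]
finger_gap: 0.999
t 27.85 p [ 0.4612 -0.407   0.0272] q7 0.43 gap 0.999 F [ 0.5 -0.5  1.4]
turn [ 0.    0.01 -0.01] shift now-axes [ 0.   -0.04 -0.02] shift after-turn axes [ 0.   -0.04 -0.02]
```

View pics/s18_0.png

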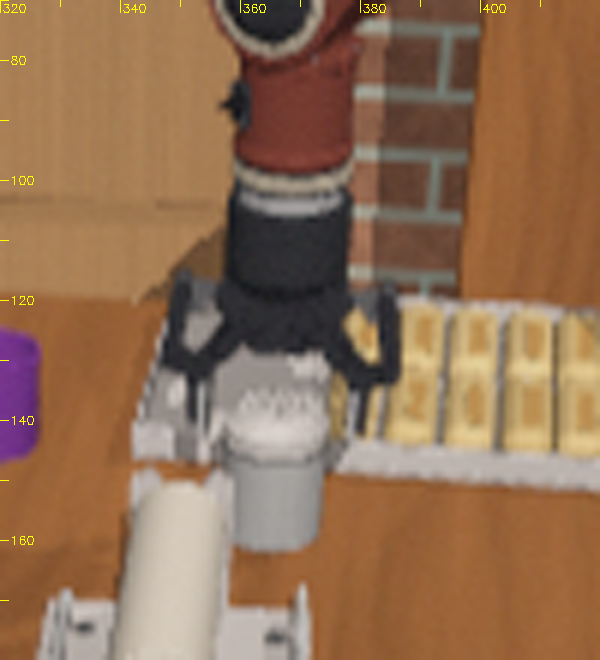

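```bash
python3 -m jog '[[[0,-0.03,0],[0,0,0],0],[[0,0,0],[0,0,0],0],[[0,0,0],[0,0,0],0],[[0,0,0],[0,0,0],0],[[0,0,0],[0,0,0],0],[[0,0,0],[0,0,0],0]]';python3 -m jog '[[[-0.2,0,0],[0,0,0],0],[[-0.5,0,0],[0,0,0],0],[[-0.8,0,0],[0,0,0],0],[[-0.9,0,0],[0,0,0],0],[[-0.3,0,0],[0,0,0],0],[[0,0,0],[0,0,0],0]]'; python3 to.py .4845 .015 .19 .068
python3 - <<'E'
from h import *
c=grab("side","s19",[(320,50,420,180)],k=4)
E
```

```text
time: 28.65
eef_pos: [0.4604, -0.4074, 0.0285]
orientation: [[0.005, 1.0, 0.0], [-0.003, 0.001, -1.0], [-1.0, 0.005, 0.003]]
wrist_force: [0.4, 0.4, -1.4]
finger_gap: 0.757
time: 29.4
eef_pos: [0.4561, -0.4058, 0.1951]
orientation: [[-0.003, 1.0, 0.0], [0.001, 0.0, -1.0], [-1.0, -0.003, -0.001]]
wrist_force: [-0.1, 0.0, -3.2]
finger_gap: 0.755
t 29.4 p [ 0.4561 -0.4058  0.1951] q7 0.51 gap 0.755 F [-0.1  0.  -3.2]
turn [-0.39 -0.01  0.02] shift now-axes [ 0.09  0.47 -7.01] shift after-turn axes [ 0.08  0.95 -6.96]
```

View pics/s19_0.png

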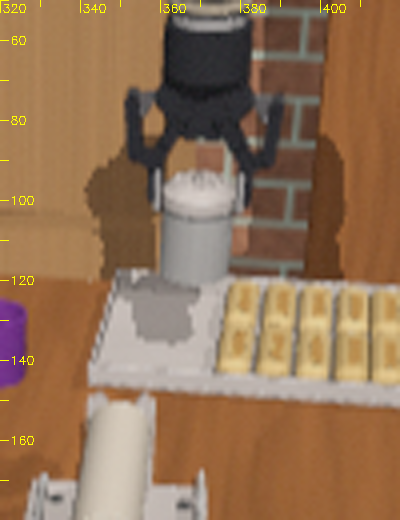

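```bash
python3 -m jog '[[[0,0,-0.4],[-0.39,0,0],0],[[0,0.08,-0.7],[0,0,0],0],[[0,0.12,-0.9],[0,0,0],0],[[0,0.12,-0.9],[0,0,0],0],[[0,0.12,-0.9],[0,0,0],0],[[0,0.12,-0.9],[0,0,0],0],[[0,0.12,-0.9],[0,0,0],0],[[0,0.12,-0.7],[0,0,0],0],[[0,0.1,-0.4],[0,0,0],0],[[0,0,0],[0,0,0],0],[[0,0,0],[0,0,0],0]]'; python3 to.py .4845 .015 .12 .068
```

```text
time: 30.82
eef_pos: [0.472, 0.011, 0.1799]
orientation: [[-0.036, 0.997, 0.068], [0.009, 0.068, -0.998], [-0.999, -0.035, -0.012]]
wrist_force: [-0.2, -0.2, -2.8]
finger_gap: 0.757
t 30.82 p [0.472  0.011  0.1799] q7 -0.21 gap 0.757 F [-0.2 -0.2 -2.8]
turn [-0.   -0.07  0.2 ] shift now-axes [ 0.99  0.25 -0.04] shift after-turn axes [ 1.    0.21 -0.05]
```

```bash
python3 -m jog '[[[0.2,0.21,-0.05],[0,-0.07,0.2],0],[[0.4,0,0],[0,0,0],0],[[0.4,0,0],[0,0,0],0],[[0.3,0,0],[0,0,0],0],[[0,0,0],[0,0,0],0],[[0,0,0],[0,0,0],0]]'; python3 to.py .4845 .015 .05 .068
python3 - <<'E'
from h import *
from m import *
p=arm.get_state()["eef_pos"];z=p[2]-.0285
P=[circ(p[0],p[1],.032,z),circ(.4845,.015,.032,0),circ(.5643,.0204,.025,0),box(D,-.08,.08,-.12,.12,0),box(S,-.075,.075,-.1,.1,.048)]
over("side","g_s",P,(290,110,400,260),4);over("top","g_t",P,(200,180,340,280),5)
E
```

```text
time: 31.58
eef_pos: [0.4829, 0.0037, 0.0977]
orientation: [[-0.004, 0.999, 0.051], [-0.006, 0.051, -0.999], [-1.0, -0.004, 0.006]]
wrist_force: [0.3, 0.3, -1.3]
finger_gap: 0.756
t 31.57 p [0.4829 0.0037 0.0977] q7 -0.31 gap 0.756 F [ 0.3  0.3 -1.3]
turn [-0.1   0.04  0.02] shift now-axes [ 0.79  0.04 -0.19] shift after-turn axes [ 0.8   0.04 -0.19]
```

View pics/g_s.png

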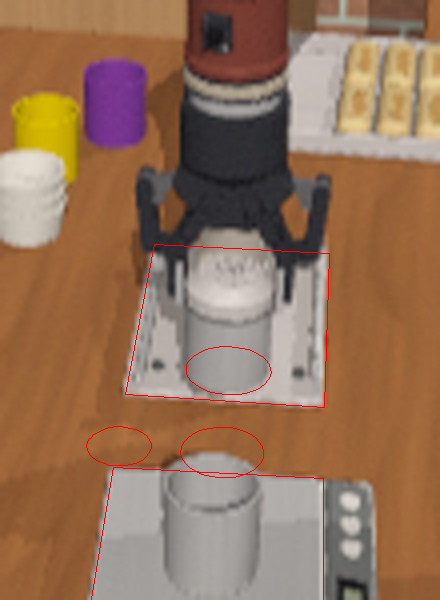

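View pics/g_t.png

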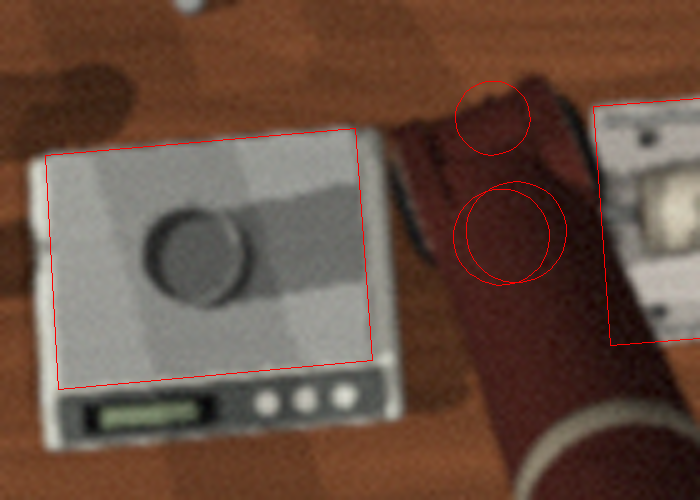

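```bash
python3 -m jog '[[[0.2,0.04,-0.19],[-0.1,0.04,0.02],0],[[0.3,0,0],[0,0,0],0],[[0.25,0,0],[0,0,0],0],[[0,0,0],[0,0,0],0],[[0,0,0],[0,0,0],0]]'; python3 to.py .4845 .015 .0285 .068
```

```text
time: 32.3
eef_pos: [0.4872, 0.0197, 0.0524]
orientation: [[0.006, 0.997, 0.074], [0.005, 0.074, -0.997], [-1.0, 0.006, -0.004]]
wrist_force: [-0.1, 0.6, -2.7]
finger_gap: 0.761
t 32.3 p [0.4872 0.0197 0.0524] q7 -0.36 gap 0.761 F [-0.1  0.6 -2.7]
turn [ 0.04 -0.02 -0.04] shift now-axes [ 0.4  -0.05  0.08] shift after-turn axes [ 0.4  -0.05  0.08]
```

```bash
python3 -m jog '[[[0.2,-0.05,0.08],[0.04,-0.02,-0.04],0],[[0.12,0,0],[0,0,0],0],[[0,0,0],[0,0,0],0]]'; python3 -m jog '[[[0.04,0,0],[0,0,0],0],[[0.02,0,0],[0,0,0],0]]';python3 to.py .4845 .015 .0285 .068
```

```text
time: 32.67
eef_pos: [0.4853, 0.0145, 0.0327]
orientation: [[0.001, 0.998, 0.067], [0.0, 0.067, -0.998], [-1.0, 0.001, -0.0]]
wrist_force: [-0.5, -0.2, -2.4]
finger_gap: 0.758
time: 32.92
eef_pos: [0.4855, 0.0145, 0.0291]
orientation: [[0.001, 0.998, 0.067], [0.001, 0.067, -0.998], [-1.0, 0.001, -0.0]]
wrist_force: [-0.2, 0.7, -2.9]
finger_gap: 0.754
t 32.92 p [0.4855 0.0145 0.0291] q7 -0.38 gap 0.754 F [-0.2  0.7 -2.9]
turn [-0.01 -0.   -0.01] shift now-axes [ 0.01 -0.02 -0.01] shift after-turn axes [ 0.01 -0.02 -0.01]
```

```bash
python3 -m jog '[[[0.02,0,0],[0,0,0],0],[[0.02,0,0],[0,0,0],0]]'; python3 -m jog '[[[0.02,0,0],[0,0,0],0]]'
```

```text
time: 33.17
eef_pos: [0.4858, 0.0147, 0.0282]
orientation: [[0.002, 0.998, 0.067], [-0.0, 0.067, -0.998], [-1.0, 0.002, 0.0]]
wrist_force: [-2.6, -0.9, 12.8]
finger_gap: 0.758
time: 33.3
eef_pos: [0.4858, 0.0147, 0.0283]
orientation: [[0.002, 0.998, 0.067], [-0.001, 0.067, -0.998], [-1.0, 0.002, 0.001]]
wrist_force: [-2.5, -0.3, 8.0]
finger_gap: 0.76
```

```bash
python3 -m jog '[[[0,0,0],[0,0,0],0.8],[[0,0,0],[0,0,0],0.9],[[0,0,0],[0,0,0],1],[[0,0,0],[0,0,0],1],[[0,0,0],[0,0,0],1],[[-0.3,0,0],[0,0,0],1],[[-0.7,0,0],[0,0,0],1],[[-0.9,0,0],[0,0,0],1],[[-0.9,0,0],[0,0,0],1],[[0,0,0],[0,0,0],1]]'; python3 to.py .4645 .3855 .2 1.57
python3 - <<'E'
from h import *
from m import S
P=[circ(.4855,.0145,.032,0),circ(.5643,.0204,.025,0)]
over("side","i_s",P,(280,150,400,300),5)
E
```

```text
time: 34.55
eef_pos: [0.4862, 0.0151, 0.2011]
orientation: [[0.003, 0.998, 0.067], [-0.0, 0.067, -0.998], [-1.0, 0.003, 0.001]]
wrist_force: [0.4, -0.3, 0.0]
finger_gap: 1.003
t 34.55 p [0.4862 0.0151 0.2011] q7 -0.23 gap 1.003 F [ 0.4 -0.3  0. ]
turn [-8.61  0.02 -0.01] shift now-axes [ 0.02  0.05 -6.18] shift after-turn axes [ 0.02  6.17 -0.37]
```

View pics/i_s.png

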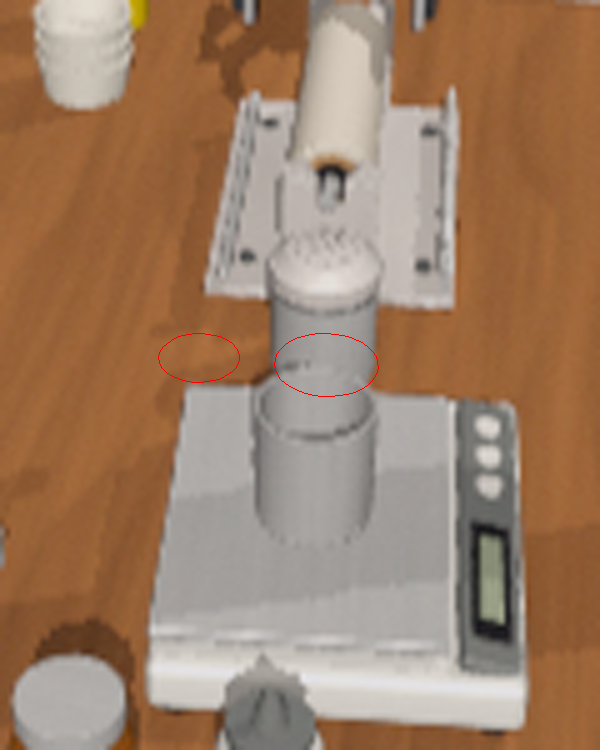

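```bash
python3 -m jog '[[[0,0,-0.3],[-1,0,0],1],[[0,0,0],[-1,0,0],1],[[0,0,0],[-1,0,0],1],[[0,0,0],[-1,0,0],1],[[0,0,0],[-1,0,0],1],[[0,0,0],[-1,0,0],1],[[0,0,0],[-1,0,0],1],[[0,0,0],[-1,0,0],1],[[0,0,0],[-0.6,0,0],1]]'; python3 -m jog '[[[0,0.7,0],[0,0,0],1],[[0,0.8,0],[0,0,0],1],[[0,0.8,0],[0,0,0],1],[[0,0.8,0],[0,0,0],1],[[0,0.8,0],[0,0,0],1],[[0,0.8,0],[0,0,0],1],[[0,0.7,0],[0,0,0],1],[[0,0.4,0],[0,0,0],1],[[0,0,0],[0,0,0],1]]';python3 to.py .4645 .3855 .15 1.57
```

```text
time: 35.72
eef_pos: [0.4714, 0.0303, 0.1838]
orientation: [[-0.035, -0.05, 0.998], [-0.003, 0.999, 0.05], [-0.999, -0.002, -0.035]]
wrist_force: [-0.3, -0.3, -1.0]
finger_gap: 0.997
time: 36.85
eef_pos: [0.4464, 0.3795, 0.1624]
orientation: [[-0.066, -0.047, 0.997], [-0.019, 0.999, 0.046], [-0.998, -0.016, -0.067]]
wrist_force: [0.3, -0.7, -0.1]
finger_gap: 1.001
t 36.85 p [0.4464 0.3795 0.1624] q7 0.45 gap 1.001 F [ 0.3 -0.7 -0.1]
turn [ 0.27 -0.38  0.1 ] shift now-axes [0.18 0.09 0.32] shift after-turn axes [0.21 0.1  0.3 ]
```

```bash
python3 -m jog '[[[0,0.1,0.3],[0.27,-0.38,0.1],1],[[0.2,0,0],[0,0,0],0.85],[[0,0,0],[0,0,0],0.85],[[0,0,0],[0,0,0],0.85]]';python3 to.py .4645 .3855 .11 1.57;python3 - <<'E'
from h import *
from m import *
p=arm.get_state()["eef_pos"]
P=[circ(p[0],p[1],.025,.0),circ(*BO,.025,0)]
over("side","j_s",P,(270,210,410,350),4);over("top","j_t",P,(150,180,290,280),5)
E
```

```text
time: 37.35
eef_pos: [0.4638, 0.3793, 0.1435]
orientation: [[-0.007, 0.004, 1.0], [-0.01, 1.0, -0.004], [-1.0, -0.01, -0.007]]
wrist_force: [-0.4, 0.1, -0.6]
finger_gap: 0.849
t 37.35 p [0.4638 0.3793 0.1435] q7 0.38 gap 0.849 F [-0.4  0.1 -0.6]
turn [-0.02 -0.04  0.06] shift now-axes [0.56 0.11 0.02] shift after-turn axes [0.56 0.1  0.01]
```

View pics/j_s.png

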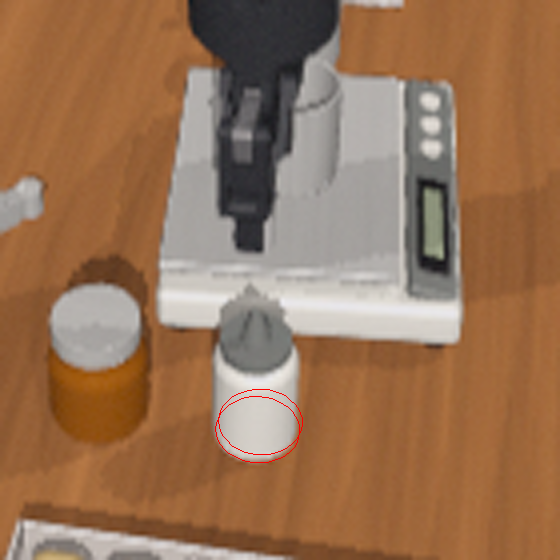

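View pics/j_t.png

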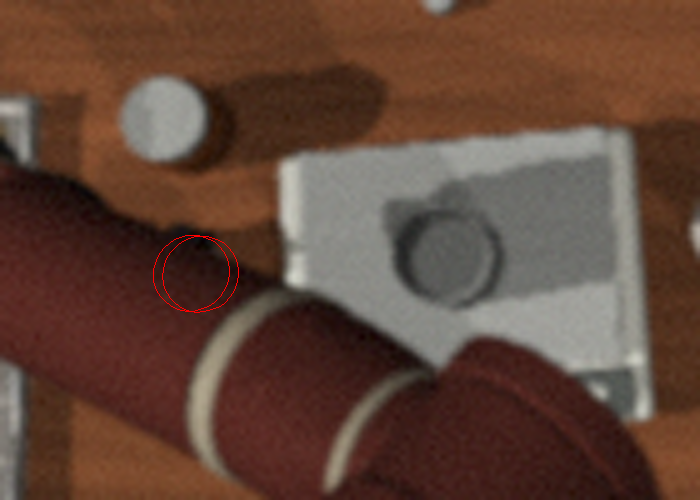

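```bash
python3 -m jog '[[[0.2,0.1,0.01],[-0.02,-0.04,0.06],0.85],[[0.2,0,0],[0,0,0],0.85],[[0,0,0],[0,0,0],0.85],[[0,0,0],[0,0,0],0.85]]';python3 to.py .4645 .3855 .035 1.57
```

```text
time: 37.95
eef_pos: [0.4644, 0.3857, 0.1178]
orientation: [[0.001, 0.0, 1.0], [0.001, 1.0, -0.0], [-1.0, 0.001, 0.001]]
wrist_force: [-0.4, 0.4, 0.8]
finger_gap: 0.848
t 37.95 p [0.4644 0.3857 0.1178] q7 0.35 gap 0.848 F [-0.4  0.4  0.8]
turn [ 0.    0.   -0.01] shift now-axes [ 1.38 -0.01  0.  ] shift after-turn axes [ 1.38 -0.    0.  ]
```

```bash
python3 -m jog '[[[0.3,0,0],[0,0,0],0.85],[[0.3,0,0],[0,0,0],0.85],[[0,0,0],[0,0,0],0.85]]';python3 to.py .4645 .3855 .035 1.57;python3 - <<'E'
from h import *
grab("side","s20",[(290,220,390,340)],k=5)
E
```

```text
time: 38.33
eef_pos: [0.4644, 0.3853, 0.0789]
orientation: [[0.001, 0.0, 1.0], [0.001, 1.0, -0.0], [-1.0, 0.001, 0.001]]
wrist_force: [-0.0, -0.8, -0.5]
finger_gap: 0.849
t 38.33 p [0.4644 0.3853 0.0789] q7 0.32 gap 0.849 F [-0.  -0.8 -0.5]
turn [ 0.  0. -0.] shift now-axes [0.73 0.   0.  ] shift after-turn axes [0.73 0.   0.  ]
```

View pics/s20_0.png

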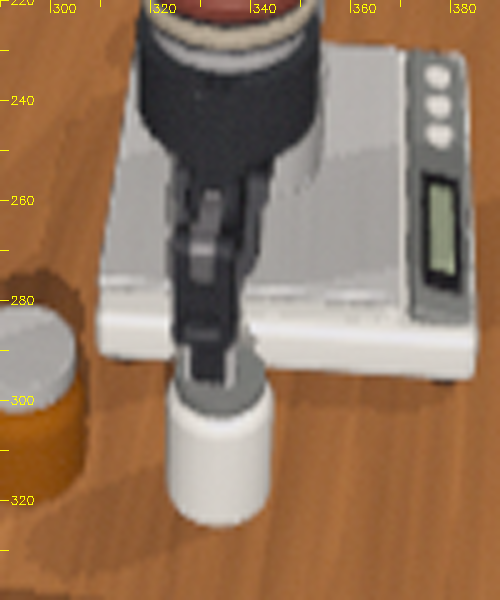

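```bash
python3 -m jog '[[[0.3,0,0],[0,0,0],0.85],[[0.3,0,0],[0,0,0],0.85],[[0.08,0,0],[0,0,0],0.85],[[0,0,0],[0,0,0],0.85]]';python3 to.py .4645 .3855 .035 1.57
```

```text
time: 38.88
eef_pos: [0.4649, 0.3863, 0.0361]
orientation: [[0.002, 0.0, 1.0], [0.002, 1.0, -0.0], [-1.0, 0.002, 0.002]]
wrist_force: [0.9, 0.2, 0.8]
finger_gap: 0.847
t 38.88 p [0.4649 0.3863 0.0361] q7 0.28 gap 0.847 F [0.9 0.2 0.8]
turn [ 0.    0.01 -0.01] shift now-axes [ 0.02 -0.01 -0.01] shift after-turn axes [ 0.02 -0.01 -0.01]
```

```bash
python3 -m jog '[[[0.08,0,0],[0,0,0],0.85],[[0,0,0],[0,0,0],0],[[0,0,0],[0,0,0],0],[[0,0,0],[0,0,0],0],[[0,0,0],[0,0,0],0],[[0,0,0],[0,0,0],0],[[0,0,0],[0,0,0],0]]';python3 -m jog '[[[-0.2,0,0],[0,0,0],0],[[-0.5,0,0],[0,0,0],0],[[-0.8,0,0],[0,0,0],0],[[-0.9,0,0],[0,0,0],0],[[-0.3,0,0],[0,0,0],0],[[0,0,0],[0,0,0],0]]'; python3 to.py .5643 .0204 .2 1.64
python3 - <<'E'
from h import *
c=grab("side","s21",[(270,190,400,330)],k=4)
E
```

```text
time: 39.75
eef_pos: [0.4655, 0.3874, 0.0326]
orientation: [[0.004, 0.0, 1.0], [0.005, 1.0, -0.0], [-1.0, 0.005, 0.004]]
wrist_force: [-0.1, 0.4, 0.3]
finger_gap: 0.533
time: 40.5
eef_pos: [0.4641, 0.3855, 0.2009]
orientation: [[0.002, -0.001, 1.0], [0.002, 1.0, 0.001], [-1.0, 0.002, 0.002]]
wrist_force: [0.7, -0.7, -2.8]
finger_gap: 0.531
t 40.5 p [0.4641 0.3855 0.2009] q7 0.42 gap 0.531 F [ 0.7 -0.7 -2.8]
turn [-0.39  0.01 -0.01] shift now-axes [ 0.   -6.09  1.67] shift after-turn axes [ 0.02 -6.19  1.24]
```

View pics/s21_0.png

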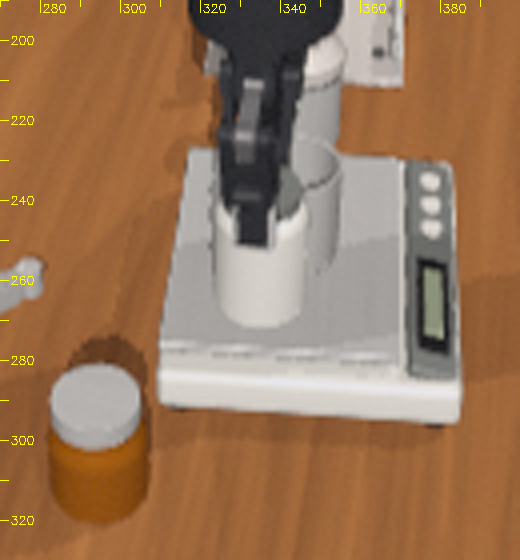

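```bash
python3 -m jog '[[[0,0,0.5],[-0.39,0,0],0],[[0,-0.5,0.4],[0,0,0],0],[[0,-0.8,0.3],[0,0,0],0],[[0,-0.9,0],[0,0,0],0],[[0,-0.9,0],[0,0,0],0],[[0,-0.9,0],[0,0,0],0],[[0,-0.9,0],[0,0,0],0],[[0,-0.7,0],[0,0,0],0],[[0,-0.4,0],[0,0,0],0],[[0,0,0],[0,0,0],0],[[0,0,0],[0,0,0],0]]'; python3 to.py .5643 .0204 .15 1.64
```

```text
time: 41.92
eef_pos: [0.556, 0.0142, 0.1818]
orientation: [[-0.031, -0.076, 0.997], [-0.007, 0.997, 0.076], [-0.999, -0.004, -0.031]]
wrist_force: [-0.3, 1.0, -1.4]
finger_gap: 0.535
t 41.92 p [0.556  0.0142 0.1818] q7 1.1 gap 0.535 F [-0.3  1.  -1.4]
turn [ 0.04 -0.18  0.02] shift now-axes [0.52 0.1  0.16] shift after-turn axes [0.53 0.09 0.14]
```

```bash
python3 -m jog '[[[0.2,0.1,0.16],[0.04,-0.18,0.02],0],[[0.4,0,0],[0,0,0],0],[[0.3,0,0],[0,0,0],0],[[0,0,0],[0,0,0],0],[[0,0,0],[0,0,0],0]]'; python3 to.py .5656 .020 .08 1.64;python3 - <<'E'
from h import *
from m import *
p=arm.get_state()["eef_pos"]
P=[circ(p[0],p[1],.025,p[2]-.0326),circ(.5656,.02,.025,0),circ(.4858,.0147,.032,0)]
over("side","k_s",P,(270,140,400,260),5)
E
```

```text
time: 42.55
eef_pos: [0.5639, 0.0327, 0.1268]
orientation: [[0.002, -0.084, 0.996], [0.006, 0.996, 0.084], [-1.0, 0.006, 0.002]]
wrist_force: [0.7, -0.1, -1.4]
finger_gap: 0.535
t 42.55 p [0.5639 0.0327 0.1268] q7 1.02 gap 0.535 F [ 0.7 -0.1 -1.4]
turn [ 0.09  0.01 -0.03] shift now-axes [ 0.78 -0.22  0.01] shift after-turn axes [ 0.78 -0.21  0.01]
```

View pics/k_s.png

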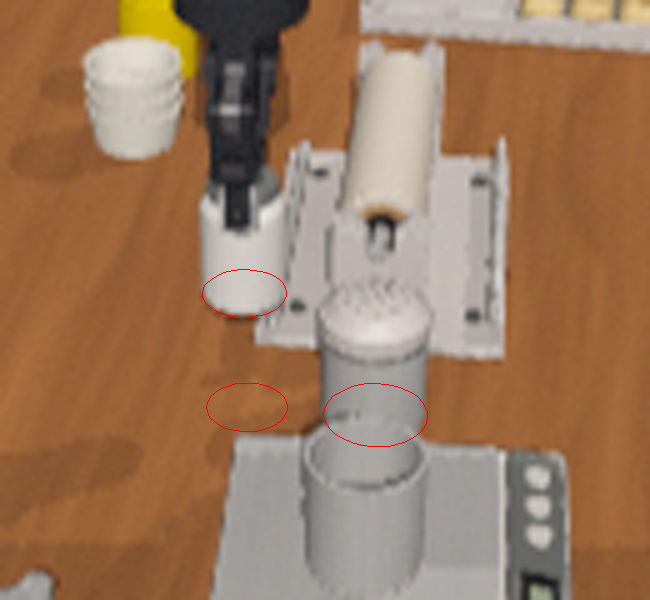

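```bash
python3 -m jog '[[[0.2,-0.21,0.01],[0.09,0,-0.03],0],[[0.3,0,0],[0,0,0],0],[[0.3,0,0],[0,0,0],0],[[0,0,0],[0,0,0],0],[[0,0,0],[0,0,0],0]]'; python3 to.py .5656 .020 .0326 1.64
```

```text
time: 43.22
eef_pos: [0.5661, 0.0189, 0.0756]
orientation: [[0.002, -0.067, 0.998], [0.0, 0.998, 0.067], [-1.0, -0.0, 0.002]]
wrist_force: [0.5, 0.9, -1.5]
finger_gap: 0.534
t 43.23 p [0.5661 0.0189 0.0756] q7 0.97 gap 0.534 F [ 0.5  0.9 -1.5]
turn [-0.01  0.01  0.  ] shift now-axes [ 0.72  0.02 -0.01] shift after-turn axes [ 0.72  0.02 -0.01]
```

```bash
python3 -m jog '[[[0.3,0.02,0],[0,0,0],0],[[0.25,0,0],[0,0,0],0],[[0.08,0,0],[0,0,0],0],[[0,0,0],[0,0,0],0]]'; python3 -m jog '[[[0.03,0,0],[0,0,0],0],[[0.02,0,0],[0,0,0],0]]';  python3 to.py .5656 .020 .0326 1.64
```

```text
time: 43.72
eef_pos: [0.5663, 0.0206, 0.0353]
orientation: [[0.003, -0.067, 0.998], [0.0, 0.998, 0.067], [-1.0, 0.0, 0.003]]
wrist_force: [0.0, -0.6, -1.0]
finger_gap: 0.532
time: 43.98
eef_pos: [0.5669, 0.0208, 0.0328]
orientation: [[0.004, -0.067, 0.998], [0.001, 0.998, 0.067], [-1.0, 0.0, 0.004]]
wrist_force: [-0.3, 0.5, -1.9]
finger_gap: 0.534
t 43.98 p [0.5669 0.0208 0.0328] q7 0.92 gap 0.534 F [-0.3  0.5 -1.9]
turn [-0.01  0.02 -0.  ] shift now-axes [ 0.   -0.01 -0.02] shift after-turn axes [ 0.   -0.01 -0.02]
```

```bash
python3 -m jog '[[[0.02,0,0],[0,0,0],0],[[0.02,0,0],[0,0,0],0]]'; python3 -m jog '[[[0.02,0,0],[0,0,0],0]]'
```

```text
time: 44.22
eef_pos: [0.5674, 0.0209, 0.0325]
orientation: [[0.006, -0.067, 0.998], [-0.001, 0.998, 0.067], [-1.0, -0.001, 0.006]]
wrist_force: [-2.6, -1.7, 7.6]
finger_gap: 0.534
time: 44.35
eef_pos: [0.5675, 0.0209, 0.0326]
orientation: [[0.007, -0.067, 0.998], [-0.001, 0.998, 0.067], [-1.0, -0.002, 0.007]]
wrist_force: [-2.0, -0.3, 4.6]
finger_gap: 0.536
```

Contact again. I'll release, retreat straight up and away to the right, then run the final check.

```bash
python3 -m jog '[[[0,0,0],[0,0,0],0.7],[[0,0,0],[0,0,0],0.8],[[0,0,0],[0,0,0],0.85],[[0,0,0],[0,0,0],0.85],[[-0.3,0,0],[0,0,0],0.85],[[-0.7,0,0],[0,0,0],0.85],[[-0.9,0,0],[0,0,0],0.85],[[-0.9,0,0],[0,0,0],0.85],[[-0.5,0,0],[0,0,0],0.85]]'; python3 -m jog '[[[0,-0.5,0],[0,0,0],0.85],[[0,-0.9,0],[0,0,0],0.85],[[0,-0.9,0],[0,0,0],0.85],[[0,-0.9,0],[0,0,0],0.85],[[0,-0.9,0],[0,0,0],0.85],[[0,-0.9,0],[0,0,0],0.85],[[0,-0.9,0],[0,0,0],0.85],[[0,-0.5,0],[0,0,0],0.85],[[0,0,0],[0,0,0],0.85]]'
cat > fin.py <<'E'
from h import *
from m import *
B=(.5663,.0205);G=(.4858,.0147)
P=[box(S,-.075,.075,-.1,.1,.048),circ(S[0],S[1],.031,.048),circ(*B,.025,0),circ(*B,.025,.062),circ(*G,.0335,.072),circ(*G,.032,0),
 box(D,-.08,.08,-.12,.12,0),box(D,-.006,.006,-.122,.122,.075),box(D,-.028,.028,-.095,.095,.075)]
over("top","z_t",P,(190,175,410,275),3.6 and 3);over("top","z_tz",P,(270,180,400,260),6)
over("side","z_s",P,(290,140,390,280),5)
E
python3 fin.py
```

```text
time: 45.48
eef_pos: [0.5657, 0.022, 0.2396]
orientation: [[0.007, -0.069, 0.998], [0.0, 0.998, 0.069], [-1.0, -0.0, 0.007]]
wrist_force: [-0.4, 0.4, -0.8]
finger_gap: 0.848
time: 46.6
eef_pos: [0.5971, -0.3676, 0.2562]
orientation: [[0.029, -0.077, 0.997], [0.002, 0.997, 0.077], [-1.0, 0.0, 0.029]]
wrist_force: [0.8, 0.5, 1.2]
finger_gap: 0.848
```

View pics/z_t.png

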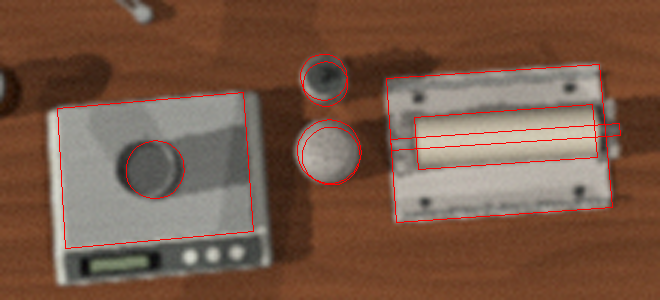

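View pics/z_tz.png

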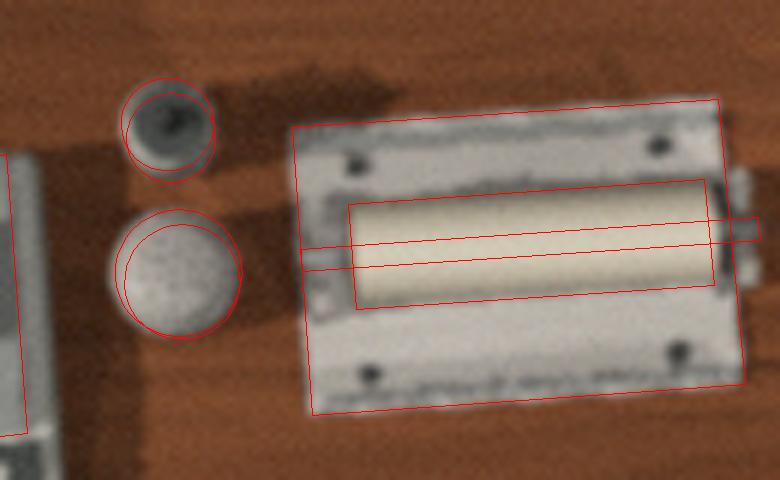

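View pics/z_s.png

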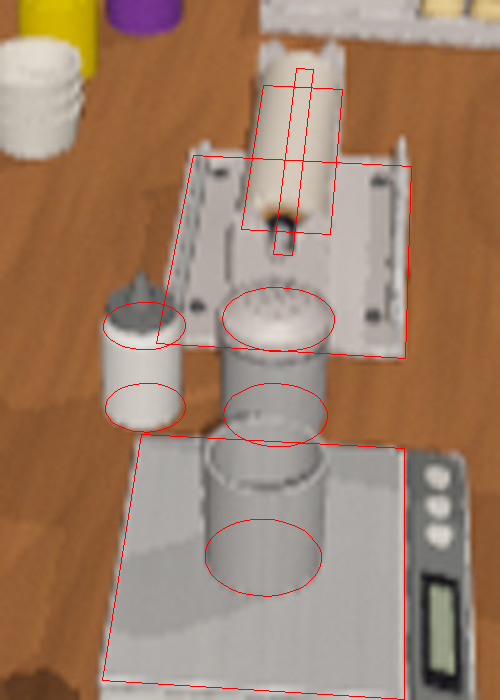

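Run:
```python
from plant import arm
s=arm.get_state();print(s["time"],max(abs(v) for v in s["joint_vel"]))
print(arm.close_job())
```

```text
46.75 0.016123542488178582
the job is handed in; nothing more can be done
None
```

The setup is finished and I handed it in at about 47 s of the 120 s, with the arm held clear of everything.

- **Roll:** It sits in the dispenser with both spindle ends in the slots. Contact came at an axis height of about 75 mm, and the roll outline matched the seated model in both cameras.
- **Cup:** It stands upright on the scale plate and matched the plate-centre outline to within a few millimetres. It was set down slowly and stepped onto the plate; the wrist read 10 N at most at contact.
- **Dredger:** It stands at about (0.486, 0.015), roughly 187 mm from both the scale and the dispenser and in line with them.
- **Bottle:** It stands upright about 80 mm behind the dredger's centre, which leaves about 23 mm of clear space.

I saw no disagreement in the last pictures beyond the 2–3 mm you would expect from the camera calibration. I planned around the jar, tongs, ramekins and look-alike cups and saw no contact with them. I did not measure them again at the end, and no verdict was reported.

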